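# Build up the strip slitter's knife arbor: three keyed spacers in size order

## Task

Build up the slitter's knife arbor: thread the three keyed spacers onto the upright stepped spindle, large brass one first, then the middle steel one, then the small black one, feeling each down over the two driving keys until it sits fully home and flat before you take the next. Have a light hand: the bearings below must never feel more than about 4 kg of push, knocks included. Leave the other things on the table where they are.

Things in the scene. Friction and masses are not known exactly. Their poses are not given: they have to be found in the camera images.
- spacer_large: Brass ring, outer diameter 58 mm, bore 36.4 mm, 16 mm high, 0.2 kg or so. Two keyways, 7 mm wide and 4.7 mm deep, run through the bore wall, at its own +x and -x; a red line on the rim marks each (so a half turn changes nothing, and the outside is plain round). It lies flat on the table. Origin: centre of the underside, z up along the bore.
- spacer_middle: Bright steel ring, outer diameter 49 mm, bore 27.4 mm, 14 mm high, 0.13 kg or so. Keyways, red lines and axes as on the large spacer. Origin: centre of the underside.
- spacer_small: Black steel ring, outer diameter 40 mm, bore 18.4 mm, 12 mm high, 0.075 kg or so. Keyways, red lines and axes as on the large spacer. Origin: centre of the underside.
- stand: Fixed blue build-up stand: 130 mm square base plate, round bearing housing and in it the upright stepped steel spindle. Origin: centre of the underside; x points to the side opposite the brass grease nipple, z up along the spindle. The spindle sits stiffly in its bearings (0.6 N m to turn it).
- seat (a point): Centre of the top of the spindle's 64 mm wide collar, on the axis, 48 mm above the table (axes as the stand's). Home heights of the undersides above this point: large spacer 0 mm, middle 16 mm, small 30 mm: each rests on the one below.
- shim: Copper ring without keyways, outer diameter 46 mm, bore 30 mm, 6 mm high; not part of this job, to be left alone. Origin: centre of the underside.
- round_knife: Round knife blade, 82 mm diameter disc 3 mm thick with a dark 36 mm hub, 9 mm high in all, lying flat; leave alone. Origin: centre of the underside.
- arbor_nut: Steel hexagon nut, 34 mm across, 14 mm high; leave alone. Origin: centre of the underside.
- spanner: Steel spanner, 190 mm long, lying along its x axis; leave alone.
- pattern_weight: Grey iron pattern weight, 72 mm diameter, 62 mm high, with a knob on top; leave alone. Origin: centre of the underside.
- oil_bottle: Yellow oil bottle with a red cap, 44 mm diameter, 100 mm high, upright; leave alone. Origin: centre of the underside.
- peak_pattern: White crescent-shaped cap-peak pattern board, about 210 mm long, 5 mm thick, lying flat; leave alone. Origin: middle of its inner edge, underside.
- spindle_tip (a point): Top of the spindle on its axis, 48 mm above the seat (axes as the stand's, they do not turn with the spindle). The spindle's steps: diameter 34 mm from 0 to 15 mm above the seat, 25 mm from 15 to 29 mm, 16 mm from 29 mm to this tip, each with a lead-in taper (2 mm in, 3.5 mm high) at its top.
- key_ends (a point): Point on the axis 9 mm above the seat, level with the top ends of the large step's two opposite black driving keys (5 mm wide, 3.5 mm proud); on the other steps they end 23 and 38 mm above the seat. All keys stand in one line through the axis, at an unmeasured angle up to 0.65 rad either way from the stand's x. A spacer centres on its step, then rests on the key ends until its keyways find them.
Not all that is in view belongs to the job. Several things look just like the spacer_large: the one meant starts farthest to the robot's right.

How it is judged:
On the way, in this order (a step that is already met when the one before it is completed fails the run):
1. the large spacer is fully home on the collar, over its keys (z of spacer_large in the frame of seat below 0.002 m and horizontal distance between spacer_large and seat below 0.003 m), for 0.2 s.
2. then the middle spacer is fully home on it (z of spacer_middle in the frame of seat below 0.018 m and horizontal distance between spacer_middle and seat below 0.003 m), for 0.2 s.
3. then the small spacer is fully home on that (z of spacer_small in the frame of seat below 0.032 m and horizontal distance between spacer_small and seat below 0.003 m), for 0.2 s.
At the end, for the whole second after the job is handed in: All three spacers are threaded on the spindle over its keys, at rest and flat (within 0.06 rad): undersides within 2 mm of their home heights above the seat (large 0, middle 16, small 30 mm) and within 3 mm of the spindle's axis (all of step 1 and all of step 2 and all of step 3 and angle between each of spacer_large, spacer_middle, spacer_small's own z axis and vertical below 0.06 rad and linear speed of each of spacer_large, spacer_middle, spacer_small below 0.02 m/s); the robot touches nothing.
It fails at once if the stand with its spindle is pushed with more than 40 N (contact force between stand and anything else above 40 N).
It fails at once if one of the other things on the table is moved by more than 15 mm (distance of any of shim, round_knife, arbor_nut, spanner, pattern_weight, oil_bottle, peak_pattern from where it was at the start of the episode above 0.015 m).
It also fails if it takes over 72 s, if anything falls off the work surface, if the arm or the gripper's body presses on something with over 40 N, if the wrist force passes 120 N, or if a joint passes its speed limit or range.

## Robot

A 6-joint arm with a two-finger parallel gripper is mounted at the origin on the work surface. World frame = base frame: x ahead of the robot, y to its left, z up, the work surface at z = 0. Lengths are in m, angles in rad, forces in N, time in s.
With the tool pointing down it reaches from about 0.425 to 0.95 m from the base axis. Payload 3.5 kg.
Tool frame: the origin (TCP) lies on the centre line of the jaws, within the pads' length; the fingertips stand 11 mm ahead of it and the grasp point (between the pads) lies 8 mm behind it; x points along the fingers, y is the direction in which the jaws open and shut, and the axes are right-handed (so a half turn about x gives the same grasp; the last joint's range is limited). The gripper opens to 85 mm and grips with 20 to 120 N. Pads are 22 mm wide; open, the fingers measure 114 mm over their backs; the gripper's body (76 mm by 85 mm) begins 54 mm behind the grasp point. The pads swing forward as they close: fully open they stand 13 mm farther back than shut.
Start: joints at [-1.273, 0.286, 1.577, -0, 1.279, -0.15], TCP at [0.292, -0.608, 0.242] pointing down, gripper open.
Joint ranges: [-2.77, 2.77], [-0.9, 2.22], [0.21, 2.48], [-1.53, 4.67], [0.24, 2.81], [-2.84, 2.84]. Speed limits (rad/s): [2.79, 2.79, 3.14, 3.14, 3.14, 3.14].

## Interface

Orientations are given as a unit quaternion [x, y, z, w].
In Python, from plant import ctrl gives the robot as it stands. The module is installed in compiled form; this text tells all that it offers.
- The arm moves only by the tool drive_tool, never from a script. Its argument "series" is a list of rows, each a list of 2 entries, a list of its own where there are three numbers: the shift along the tool's x, y, z in units of 50 mm (1.0 is 50 mm), then the turn, a rotation vector about the tool's x, y, z in degrees. A call has 1 to 5 rows; each row shifts and turns the pose as measured when the row begins, along the tool's axes as they then stand; what a row does not reach is not made up. A row lasts 1/10 s, in which the tool goes at most 50 mm and 8.59 degrees, less where a joint would pass 70% of its speed; a pose out of reach is approached as far as the arm can. A call is refused whole if a number of a shift passes 1 or a number of a turn 8.59, either way. A call with a gripper value outside its range is refused whole. "grip" is the gripper's target within -1 to 1 (fully open at 1, half-way at 0, shut at -1), set as the call begins (left out, the last holds). The fingers move at their own pace and stop on an object; "newtons" is the grip in N (left out, the last holds). Time passes only in rows, so rows that do not move let the fingers close. It gives the time, the measured TCP pose, the force and the opening at its end, in the units of the state.
- ctrl.get_state(): the state, without advancing time (a new reading comes with each control period).
- ctrl.read_camera(name): name is "scene" or "side" or "wrist"; returns a dict with "img" (400x640x3 uint8, red, green, blue), "camera_matrix" (3x3 intrinsics, pixels), "R" (3x3) and "t" (3): a world point X has camera coordinates R X + t. Camera axes: x right, y down, z forward; pixel columns grow to the right and rows downward; lengths in m; the calibration is good to about 2 mm. The wrist camera is an equidistant fisheye: a pixel r from the principal point sees the ray r / f radians off the axis. A picture is of the moment at which its call begins. There is no depth.
- ctrl.sign_off(): hands the job in, once; it reports no verdict.
The state is a dict: "time": time; "qpos": joint angles; "dq": joint speeds; "joint_efforts": joint torques, N m; "eef_pos": TCP position; "tcp_rot": TCP orientation; "contact_force": force on the tool from outside, world axes, zero at the start; "wrist_torque": the same for the moment, N m; "opening": opening from 0.0 (shut) to 1.0 (fully open).
Only numpy, scipy, OpenCV 4.12 (cv2) and the standard library are available. Lean on these libraries where they do the work, as an engineer would, in place of code of your own. Each camera call takes 0.05 s, during which the arm holds its last target.

## Working session

There is one attempt and no reset: what is moved stays moved. The work goes in short steps, Python scripts to look and compute and a tool call to move; the robot and the scene stay as the last step left them, time stands still between calls to the robot, and variables do not carry over. Pictures are saved under pics/ and viewed, and the job is handed in when it is done.

Besides the shell and the picture viewer there is one more tool, called after "Emit:" as name(argument=value, ...) on one line, values as JSON. drive_tool: Moves the arm, as the interface text tells. Its arguments: {"type":"object","properties":{"series":{"type":"array"},"grip":{"type":"number"},"newtons":{"type":"number"}},"required":["series"]}

```bash
mkdir -p pics; ls; cat > h.py <<'E'
import numpy as np, cv2
from plant import ctrl
from scipy.spatial.transform import Rotation as Ro
def snap(n,f):
    d=ctrl.read_camera(n); cv2.imwrite('pics/'+f,d['img'][:,:,::-1]); np.savez('pics/'+f+'.npz',**d); return d
def load(f): return dict(np.load('pics/'+f+'.npz'))
def ray(d,u,v,fish=False):
    K=d['camera_matrix']; a=(u-K[0,2])/K[0,0]; b=(v-K[1,2])/K[1,1]
    if fish:
        r=np.hypot(a,b); s=np.sinc(r/np.pi); c=np.array([a*s,b*s,np.cos(r)])
    else: c=np.array([a,b,1.])
    R=d['R']; return -R.T@d['t'], R.T@c
def onz(d,u,v,z,fish=False):
    o,r=ray(d,u,v,fish); return o+r*(z-o[2])/r[2]
def proj(d,X,fish=False):
    K=d['camera_matrix']; c=d['R']@np.asarray(X)+d['t']
    if fish:
        th=np.arctan2(np.hypot(c[0],c[1]),c[2]); n=np.hypot(c[0],c[1])+1e-12; c=np.array([c[0]/n*th,c[1]/n*th,1])
    else: c=c/c[2]
    return np.array([K[0,0]*c[0]+K[0,2],K[1,1]*c[1]+K[1,2]])
E
python3 - <<'E'
from h import *
for n in ['scene','side','wrist']:
    d=snap(n,n+'0.png'); print(n,d['camera_matrix'].round(1).tolist(),(-d['R'].T@d['t']).round(3),d['R'].round(3).tolist())
s=ctrl.get_state(); print({k:np.round(v,4).tolist() for k,v in s.items()})
E
```

```text
pics
scene [[385.2, 0.0, 322.1], [0.0, 385.2, 193.3], [0.0, 0.0, 1.0]] [ 1.395 -0.175  0.877] [[0.225, 0.974, -0.013], [0.662, -0.162, -0.732], [-0.715, 0.156, -0.681]]
side [[457.3, 0.0, 324.7], [0.0, 457.3, 192.6], [0.0, 0.0, 1.0]] [0.312 1.093 0.798] [[-0.979, -0.205, -0.014], [-0.099, 0.528, -0.844], [0.181, -0.824, -0.536]]
wrist [[309.7, 0.0, 323.3], [0.0, 309.7, 203.7], [0.0, 0.0, 1.0]] [ 0.365 -0.574  0.373] [[0.433, -0.901, -0.002], [-0.855, -0.412, 0.314], [-0.284, -0.134, -0.95]]
{'time': 0.15, 'qpos': [-1.273, 0.287, 1.5779, -0.0, 1.2786, -0.15], 'dq': [-0.0011, -0.0019, -0.0056, -0.0008, 0.0012, 0.0], 'joint_efforts': [0.0012, -40.6611, -29.314, -0.0001, 0.004, -0.0], 'eef_pos': [0.2921, -0.608, 0.2412], 'tcp_rot': [-0.6894, -0.1577, 0.6895, -0.1564], 'contact_force': [0.4487, -0.0932, -0.1912], 'wrist_torque': [-0.0527, -0.0462, 0.0049], 'opening': 0.9967}
```

View pics/scene0.png

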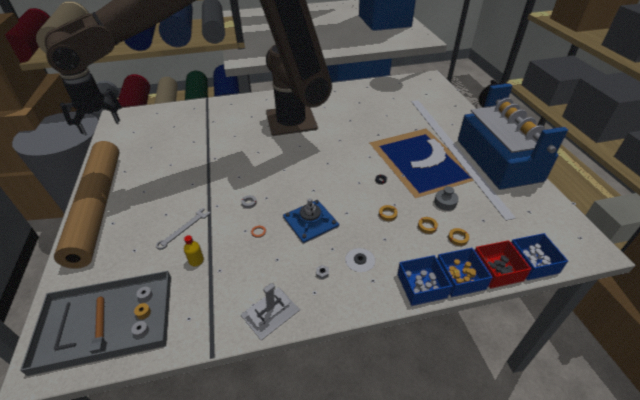

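View pics/side0.png

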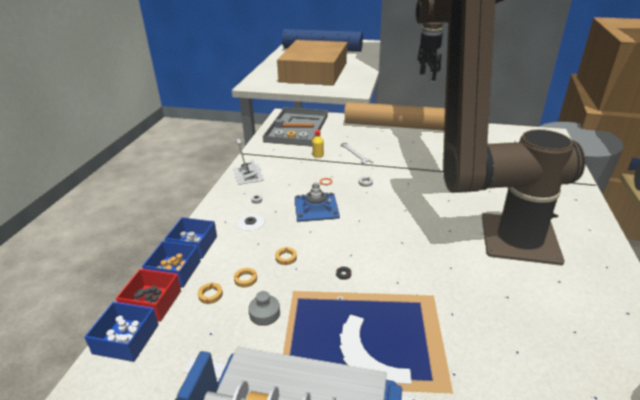

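View pics/wrist0.png

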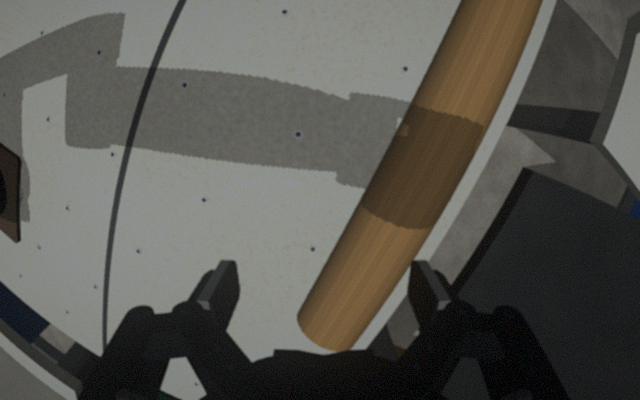

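The scene view shows three brass rings at (388,212), (428,225) and (458,236), plus a small brass ring in the tray at (142,311). The stand is at (311,215), the steel ring at (249,201) and the black ring at (381,179). Next I'll measure all of these.

```bash
python3 - <<'E'
from h import *
a=load('scene0.png');b=load('side0.png')
for n,p,z in [('L1',(388,212),.012),('L2',(428,225),.012),('L3',(458,236),.012),('tray',(142,311),.02),('traygrey',(145,293),.02),('mid',(249,201),.01),('small',(381,179),.01),('shim',(259,231),.005),('spindletip',(310,203),.096),('nut',(322,272),.01),('knife',(360,260),.003),('wt',(446,199),.03)]:
    print(n,onz(a,*p,z).round(3))
for n,p,z in [('L1',(286,256),.012),('L2',(245,277),.012),('L3',(210,293),.012),('mid',(366,182),.01),('small',(344,272),.01),('tip',(316,186),.096),('tray',(305,130),.02)]:
    print('side',n,onz(b,*p,z).round(3))
def crop(d,x,y,w,h,s,f):
    cv2.imwrite('pics/'+f,cv2.resize(d['img'][y:y+h,x:x+w,::-1],None,fx=s,fy=s,interpolation=cv2.INTER_CUBIC))
crop(a,230,160,260,130,3,'c1.png'); crop(b,200,160,190,140,4,'c2.png')
crop(a,30,270,150,100,5,'c3.png')
E
```

```text
L1 [0.62  0.204 0.012]
L2 [0.7   0.302 0.012]
L3 [0.761 0.369 0.012]
tray [ 0.806 -0.507  0.02 ]
traygrey [ 0.754 -0.505  0.02 ]
mid [ 0.464 -0.214  0.01 ]
small [0.463 0.237 0.01 ]
shim [ 0.597 -0.197  0.005]
spindletip [ 0.607 -0.039  0.096]
nut [ 0.79  -0.046  0.01 ]
knife [0.771 0.067 0.003]
wt [0.625 0.394 0.03 ]
side L1 [0.613 0.208 0.012]
side L2 [0.692 0.305 0.012]
side L3 [0.755 0.374 0.012]
side mid [ 0.456 -0.208  0.01 ]
side small [0.453 0.238 0.01 ]
side tip [ 0.581 -0.017  0.096]
side tray [ 0.75  -0.551  0.02 ]
```

View pics/c1.png

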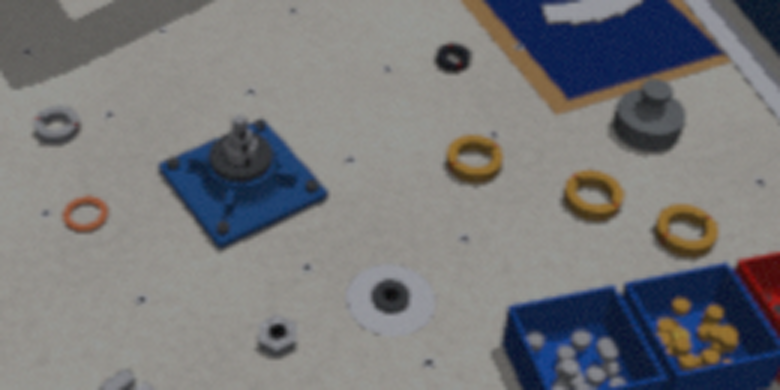

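View pics/c2.png

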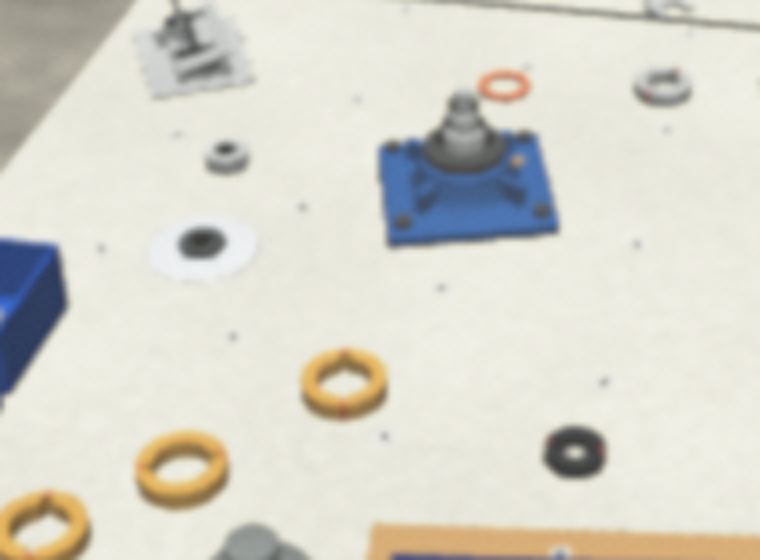

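View pics/c3.png

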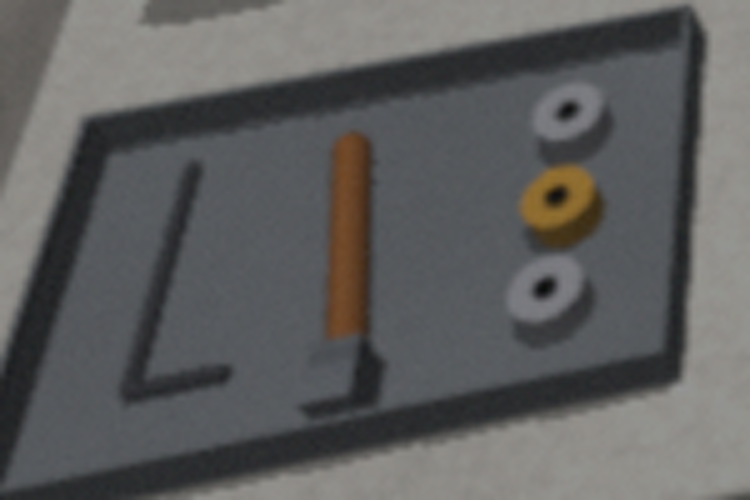

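```bash
cat >> h.py <<'E'
def plan(pos,yaw=None):
    """pos target tcp; yaw = world heading (deg) of tool y axis. prints total shift (units) & turn deg in tool axes"""
    s=ctrl.get_state(); R=Ro.from_quat(s['tcp_rot']).as_matrix(); p=s['eef_pos']
    if yaw is None: T=R
    else:
        y=np.deg2rad(yaw); Y=np.array([np.cos(y),np.sin(y),0]); X=np.array([0,0,-1.]); T=np.c_[X,Y,np.cross(X,Y)]
    sh=R.T@(np.asarray(pos)-p)/.05
    rv=np.rad2deg((Ro.from_matrix(R.T@T)).as_rotvec())
    print('pos',np.round(p,4),'yawY %.2f'%np.rad2deg(np.arctan2(R[1,1],R[0,1])),'tilt',np.round(R[:,0],4),'q',np.round(s['qpos'],2),'t',s['time'])
    print('shift units',sh.round(3),'turn',rv.round(2),'F',np.round(s['contact_force'],2),'open',np.round(s['opening'],3))
E
python3 - <<'E'
from h import *
s=ctrl.get_state(); R=Ro.from_quat(s['tcp_rot']).as_matrix(); print(R.round(3))
d=load('wrist0.png'); c=-d['R'].T@d['t']; print('cam in tool',R.T@(c-s['eef_pos']), 'cam axes in tool',(R.T@d['R'].T).round(3))
plan([.6,-.03,.24])
E
```

```text
[[-0.001  0.433 -0.901]
 [ 0.002 -0.901 -0.433]
 [-1.    -0.002 -0.   ]]
cam in tool [-0.1316839   0.00028495 -0.08031597] cam axes in tool [[ 0.    -0.314  0.949]
 [ 1.     0.001 -0.   ]
 [-0.     0.949  0.314]]
pos [ 0.2921 -0.608   0.2412] yawY -64.34 tilt [-6.0e-04  1.8e-03 -1.0e+00] q [-1.27  0.29  1.58 -0.    1.28 -0.15] t 0.15
shift units [  0.041  -7.753 -10.556] turn [0. 0. 0.] F [ 0.45 -0.09 -0.19] open 0.997
```

Emit:
drive_tool(series=[[[0, -0.55, -0.75], [0, 0, 0]], [[0, -0.55, -0.75], [0, 0, 0]], [[0, -0.55, -0.75], [0, 0, 0]], [[0, -0.55, -0.75], [0, 0, 0]], [[0, -0.55, -0.75], [0, 0, 0]]])

```text
time: 0.65
eef_pos: [0.4012, -0.4009, 0.238]
tcp_rot: [-0.69, -0.155, 0.691, -0.152]
contact_force: [0.1, 0.0, -0.1]
opening: 0.997
```

Emit:
drive_tool(series=[[[0, -0.55, -0.75], [0, 0, 0]], [[0, -0.55, -0.75], [0, 0, 0]], [[0, -0.55, -0.75], [0, 0, 0]], [[0, -0.55, -0.75], [0, 0, 0]], [[0, -0.55, -0.75], [0, 0, 0]]])

```text
time: 1.15
eef_pos: [0.5151, -0.1872, 0.2374]
tcp_rot: [-0.69, -0.155, 0.691, -0.151]
contact_force: [0.8, -0.0, -1.1]
opening: 1.0
```

```bash
python3 - <<'E'
from h import *
plan([.597,-.027,.216],-64.3)
E
```

```text
pos [ 0.5151 -0.1872  0.2374] yawY -65.05 tilt [-0.003   0.0051 -1.    ] q [-0.54  0.01  1.89  0.    1.24  0.6 ] t 1.15
shift units [ 0.439 -2.212 -2.838] turn [-0.75  0.03  0.34] F [ 0.84 -0.03 -1.06] open 1.0
```

Emit:
drive_tool(series=[[[0.1, -0.55, -0.71], [0, 0, 0]], [[0.1, -0.55, -0.71], [0, 0, 0]], [[0.1, -0.55, -0.71], [0, 0, 0]], [[0.1, -0.55, -0.71], [0, 0, 0.3]], [[0, 0, 0], [0, 0, 0]]])

```text
time: 1.65
eef_pos: [0.6004, -0.0151, 0.2165]
tcp_rot: [-0.69, -0.155, 0.69, -0.155]
contact_force: [0.5, 0.7, 0.0]
opening: 0.998
```

```bash
python3 - <<'E'
from h import *
snap('wrist','w1.png'); plan([.597,-.027,.216],-64.3)
E
```

```text
pos [ 0.5998 -0.017   0.2167] yawY -64.76 tilt [-8.e-04 -3.e-04 -1.e+00] q [-0.2   0.15  1.79 -0.    1.21  0.93] t 1.7
shift units [0.015 0.156 0.136] turn [-0.46  0.05  0.  ] F [-0.46  0.29  0.44] open 1.0
```

View pics/w1.png

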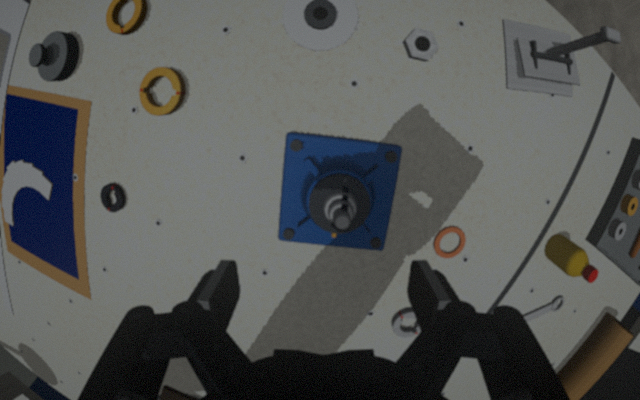

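```bash
python3 - <<'E'
from h import *
a=load('w1.png')
for i,(x,y,w,h) in enumerate([(270,120,140,140),(130,60,70,60),(95,170,40,50),(380,295,50,50)]):
    s=560//max(w,h)
    cv2.imwrite(f'pics/d{i}.png',cv2.resize(a['img'][y:y+h,x:x+w,::-1],None,fx=s,fy=s,interpolation=cv2.INTER_CUBIC))
E
```

```text
(no output)
```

View pics/d0.png

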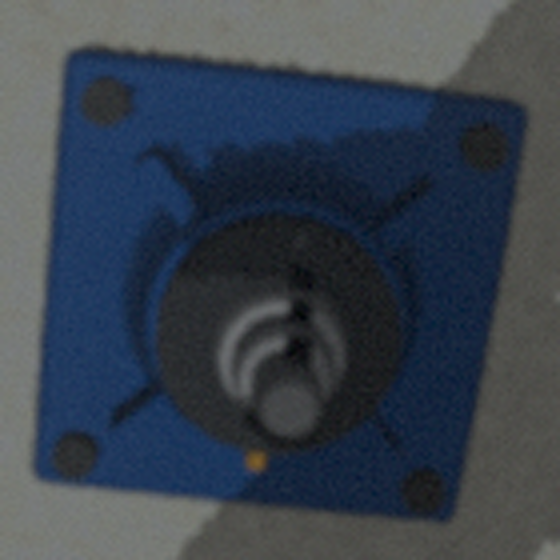

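View pics/d1.png

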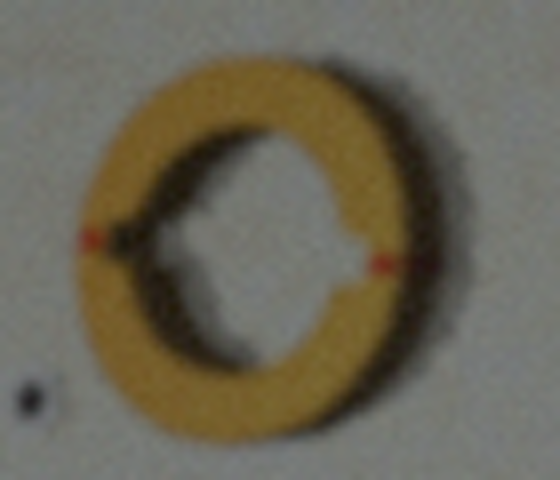

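```bash
python3 - <<'E'
from h import *
a=load('w1.png')
tip=onz(a,342.5,221.5,.096,1); print('tip',tip)
print('coll',onz(a,270+281/4,120+330/4,.048,1), 'nipple',onz(a,270+257/4,120+461/4,.04,1))
for p in [(70,55),(525,105),(445,520),(37,475)]: print(onz(a,270+p[0]/4,120+p[1]/4,.012,1))
print('L1',onz(a,130+242/8,60+249/8,.016,1))
R=Ro.from_quat(ctrl.get_state()['tcp_rot']).as_matrix()
t=tip+.08*R[:,2]; t[2]=.12; plan(t,-64.3)
E
```

```text
tip [ 0.59006645 -0.03889872  0.096     ]
coll [ 0.59194189 -0.0384807   0.048     ] nipple [ 0.55336021 -0.0507872   0.04      ]
[0.62828451 0.04094327 0.012     ]
[ 0.67052201 -0.0779903   0.012     ]
[ 0.54895469 -0.11837028  0.012     ]
[5.09812095e-01 4.23194291e-04 1.20000000e-02]
L1 [0.61690892 0.20074696 0.016     ]
pos [ 0.5998 -0.017   0.2167] yawY -64.76 tilt [-8.e-04 -3.e-04 -1.e+00] q [-0.2   0.15  1.79 -0.    1.21  0.93] t 1.7
shift units [1.936 0.312 1.961] turn [-0.46  0.05  0.  ] F [-0.46  0.29  0.44] open 1.0
```

Emit:
drive_tool(series=[[[0.2, 0.1, 0.65], [0, 0, 0]], [[0.4, 0.1, 0.65], [0, 0, 0]], [[0.6, 0.1, 0.6], [0, 0, 0]], [[0.6, 0, 0], [-0.4, 0, 0]], [[0, 0, 0], [0, 0, 0]]])

```text
time: 2.2
eef_pos: [0.5168, -0.0767, 0.1256]
tcp_rot: [0.69, 0.155, -0.689, 0.158]
contact_force: [-0.4, 0.6, -0.3]
opening: 1.003
```

```bash
python3 - <<'E'
from h import *
a=snap('wrist','w2.png'); plan([.519,-.073,.12],-64.3)
u,v=proj(a,[.591,-.0387,.07],1); print(u,v); x=int(u)-60;y=int(v)-60
im=cv2.resize(a['img'][y:y+120,x:x+120,::-1],None,fx=5,fy=5,interpolation=cv2.INTER_CUBIC); print(x,y)
cv2.imwrite('pics/e2.png',cv2.convertScaleAbs(im,alpha=1.8))
E
```

```text
pos [ 0.5183 -0.0771  0.1278] yawY -64.41 tilt [ 0.0048 -0.0049 -1.    ] q [-0.34  0.08  2.04 -0.    1.02  0.79] t 2.25
shift units [ 0.156 -0.069 -0.047] turn [-0.11 -0.13 -0.37] F [-1.36  0.27  1.59] open 1.002
318.55809323056957 99.74926261802297
258 39
```

View pics/e2.png

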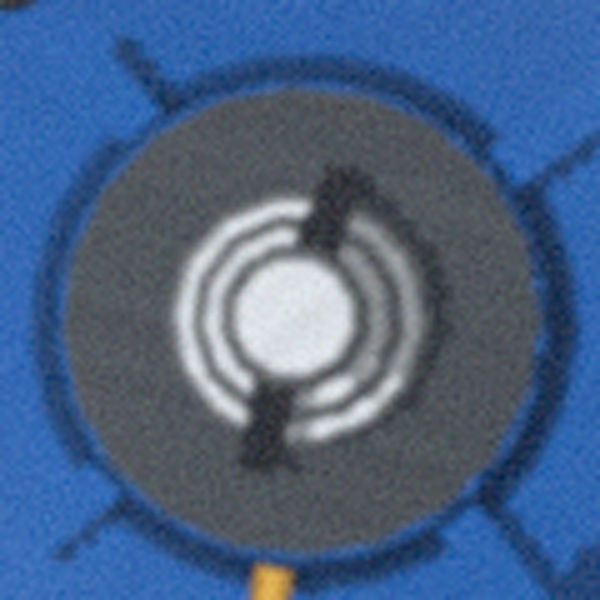

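```bash
cat > keys.py <<'E'
from h import *
a=load('w2.png'); g=cv2.GaussianBlur(a['img'],(3,3),0).astype(int)
hs=a['img'].astype(int)
# tip & collar
S=g.sum(2); 
m=((S>330)).astype(np.uint8)
n,l,st,c=cv2.connectedComponentsWithStats(m)
for i in range(1,n):
    x,y,w,h,ar=st[i]
    if abs(c[i][0]-318)<30 and abs(c[i][1]-100)<30 and ar>60: print('bright',st[i],c[i])
sat=(hs.max(2)-hs.min(2)); 
m=((sat<45)&(S<330)|(S>330)).astype(np.uint8)
m=((hs[:,:,2]-hs[:,:,0])<22).astype(np.uint8); m=cv2.morphologyEx(m,cv2.MORPH_OPEN,np.ones((7,7)))
n,l=cv2.connectedComponents(m); k=l[118,330]; mm=(l==k).astype(np.uint8)
cs=cv2.findContours(mm,0,1)[0]; e=cv2.fitEllipse(cv2.convexHull(max(cs,key=cv2.contourArea))); print('collar',e, onz(a,*e[0],.048,1))
print('tip', [onz(a,258+295/5,39+316/5,.096,1)])
ax=onz(a,*e[0],.048,1)
for z,r0,r1 in [(.057,17.7,20.2),(.071,13.3,15.5),(.086,8.8,11)]:
    px=np.argwhere(S<110) if 0 else np.argwhere(np.ones((160,100)))
    P=np.array([onz(a,x+270,y+40,z,1)[:2] for y,x in np.argwhere(np.ones((120,100)))]); uv=np.argwhere(np.ones((120,100)))
    I=S[uv[:,0]+40,uv[:,1]+270]; D=(P-ax[:2])*1e3; r=np.hypot(*D.T); th=np.rad2deg(np.arctan2(D[:,1],D[:,0]))
    for lo in (-90,90):
        best=[]
        sel=(r>r0)&(r<r1)
        t=(th-lo)%360; s2=sel&(t<180)
        w=np.clip(130-I[s2],0,None); print(z,lo,'ang',(lo+(w*t[s2]).sum()/w.sum()),'spread',np.sqrt((w*t[s2]**2).sum()/w.sum()-((w*t[s2]).sum()/w.sum())**2),'minI',I[s2].min(),np.median(I[s2]), w.sum())
E
python3 keys.py
```

```text
bright [306  92  22  21 358] [316.23743017 101.94134078]
collar ((317.9538879394531, 102.61783599853516), (91.75306701660156, 94.06293487548828), 82.68168640136719) [ 0.5892947  -0.03879821  0.048     ]
tip [array([ 0.58924822, -0.03897261,  0.096     ])]
0.057 -90 ang -20.686915157523515 spread 29.49834313786678 minI 85 137.5 2717
0.057 90 ang 197.45570944749898 spread 20.76558301227209 minI 87 143.0 1364
0.071 -90 ang 5.517242620581939 spread 16.946356752164714 minI 90 204.0 785
0.071 90 ang 189.07508304810335 spread 4.04234494989531 minI 86 239.0 912
0.086 -90 ang 9.176048425318399 spread 6.192086073734725 minI 88 206.0 1008
0.086 90 ang 189.07401598574432 spread 5.807727005200532 minI 87 240.0 930
```

```bash
cat > ring.py <<'E'
from h import *
import sys
def ring(f,z,uv,ro,win=60,fish=True,col='auto'):
    a=load(f); im=a['img'].astype(int); u,v=uv
    red=((im[:,:,0]-np.maximum(im[:,:,1],im[:,:,2]))>45)&(im[:,:,1]<1.0*im[:,:,2]+25)
    ys,xs=np.nonzero(red); s=(abs(xs-u)<win)&(abs(ys-v)<win)
    c0=onz(a,u,v,z,fish)[:2]
    P=np.array([onz(a,x,y,z,fish)[:2] for x,y in zip(xs[s],ys[s])])
    return a,c0,P,np.c_[xs[s],ys[s]]
E
python3 - <<'E'
from ring import *
a,c,P,px=ring('w1.png',.016,(160,91),.029,30); print(c,px.tolist())
for f,p,z in [('w1.png',[(130+92/8,60+239/8),(130+382/8,60+263/8)],.016)]:
    Q=[onz(a,*q,z,1)[:2] for q in p]; d=Q[1]-Q[0]; print(Q,np.hypot(*d),np.rad2deg(np.arctan2(d[1],d[0])))
E
```

```text
[0.61693466 0.20113613] [[140, 89], [140, 90], [141, 90], [177, 92], [178, 92], [177, 93], [178, 93]]
[array([0.60988936, 0.22711817]), array([0.62266605, 0.17751469])] 0.05122254332280523 -75.55592321128317
```

View pics/d2.png

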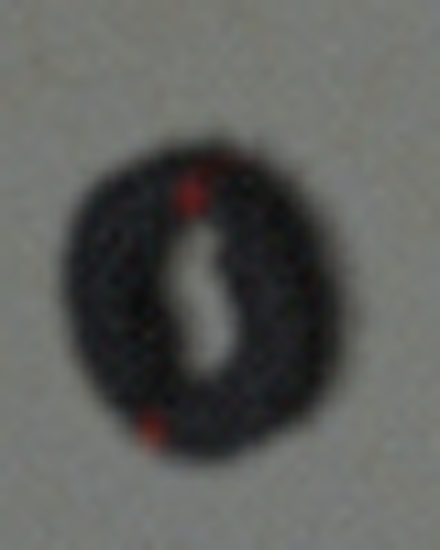

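View pics/d3.png

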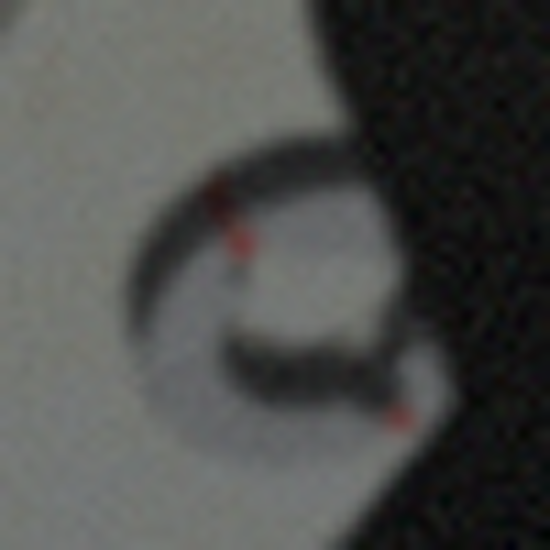

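```bash
python3 - <<'E'
from h import *
plan([.545,.167,.13],-64.3)
E
```

```text
pos [ 0.5183 -0.0771  0.1278] yawY -64.41 tilt [ 0.0048 -0.0049 -1.    ] q [-0.34  0.08  2.04 -0.    1.02  0.79] t 2.25
shift units [-0.065 -4.172 -2.59 ] turn [-0.11 -0.13 -0.37] F [-1.36  0.27  1.59] open 1.002
```

Emit:
drive_tool(series=[[[-0.02, -0.8, -0.5], [0, 0, -0.3]], [[-0.02, -0.8, -0.5], [0, 0, 0]], [[-0.02, -0.8, -0.5], [0, 0, 0]], [[0, -0.8, -0.5], [0, 0, 0]], [[0, -0.8, -0.5], [0, 0, 0]]])

```text
time: 2.75
eef_pos: [0.5549, 0.156, 0.1427]
tcp_rot: [0.698, 0.148, -0.684, 0.154]
contact_force: [0.4, -0.6, 0.1]
opening: 1.001
```

Emit:
drive_tool(series=[[[0, -0.2, -0.1], [0, 0, 0]], [[0, 0, 0], [0, 0, 0]]])

```text
time: 2.95
eef_pos: [0.5582, 0.1727, 0.1477]
tcp_rot: [0.7, 0.151, -0.68, 0.156]
contact_force: [-0.1, -0.1, 0.1]
opening: 0.998
```

```bash
python3 - <<'E'
from h import *
a=snap('wrist','w3.png'); plan([.545,.167,.13],-64.3)
E
```

```text
pos [0.5584 0.1719 0.1479] yawY -64.98 tilt [ 0.0292 -0.0018 -0.9996] q [ 0.13  0.17  1.9  -0.01  1.05  1.26] t 3.0
shift units [ 0.35  -0.029  0.294] turn [-0.67 -1.47 -0.81] F [ 0.05 -0.19 -0.3 ] open 0.996
```

View pics/w3.png

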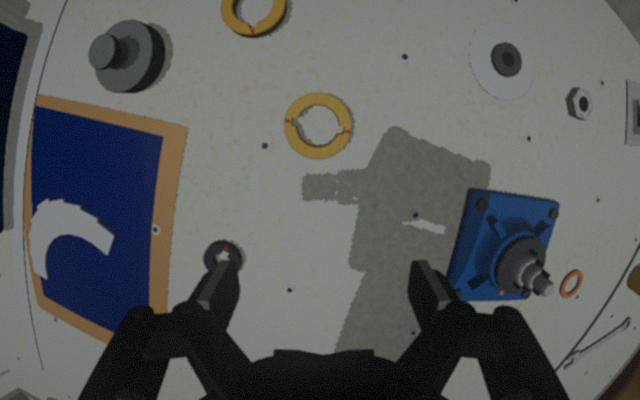

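```bash
cat >> ring.py <<'E'
def meas(f,z,uv,lo,hi,win=45,fish=True,rr=30):
    a=load(f); u,v=uv; im=a['img']; hsv=cv2.cvtColor(im,cv2.COLOR_RGB2HSV)
    m=cv2.inRange(hsv,np.array(lo),np.array(hi)); 
    n,l,st,c=cv2.connectedComponentsWithStats(m)
    box=np.zeros_like(m); box[max(0,v-win):v+win,max(0,u-win):u+win]=1; m=m*box
    n,l,st,c=cv2.connectedComponentsWithStats(m); k=1+np.argmax(st[1:,4]); mm=(l==k).astype(np.uint8)
    h=cv2.convexHull(max(cv2.findContours(mm,0,1)[0],key=cv2.contourArea))[:,0,:].astype(float)
    P=np.array([onz(a,x,y,z,fish)[:2] for x,y in h]).astype(np.float32)*1e3
    (cx,cy),(d1,d2),_=cv2.fitEllipse(P); (ex,ey),er=cv2.minEnclosingCircle(P)
    i=im.astype(int); red=((i[:,:,0]-i[:,:,1])>rr)&((i[:,:,1]-i[:,:,2])<25)&(box>0)
    n,l,st,c=cv2.connectedComponentsWithStats(red.astype(np.uint8))
    print(f,'ellipse c',round(cx,1),round(cy,1),'d',round(d1,1),round(d2,1),'circ',round(ex,1),round(ey,1),round(er,1))
    Q=[]
    for j in range(1,n):
        if st[j,4]>1:
            q=onz(a,*c[j],z,fish)[:2]*1e3; Q.append(q); print(' red',st[j,4],c[j].round(1),q.round(1),'r',np.hypot(q[0]-cx,q[1]-cy).round(1),'ang',np.rad2deg(np.arctan2(q[1]-cy,q[0]-cx)).round(1))
    if len(Q)==2: d=Q[0]-Q[1]; print(' line',np.rad2deg(np.arctan2(d[1],d[0])).round(2),np.hypot(*d),(Q[0]+Q[1])/2)
E
python3 - <<'E'
from ring import *
meas('w3.png',.016,(320,125),(10,90,60),(35,255,255))
a=load('w3.png'); cv2.imwrite('pics/f3.png',cv2.resize(a['img'][80:170,275:365,::-1],None,fx=6,fy=6,interpolation=cv2.INTER_CUBIC))
E
```

```text
w3.png ellipse c 616.7 203.1 d 56.8 57.3 circ 616.7 203.0 28.7
 red 10 [286.6 120.4] [609.8 228.9] r 26.7 ang 104.9
 red 12 [348.1 131.5] [623.2 177.3] r 26.5 ang -75.8
 line 104.55 53.25079031692442 [616.53035994 203.11709284]
```

View pics/f3.png

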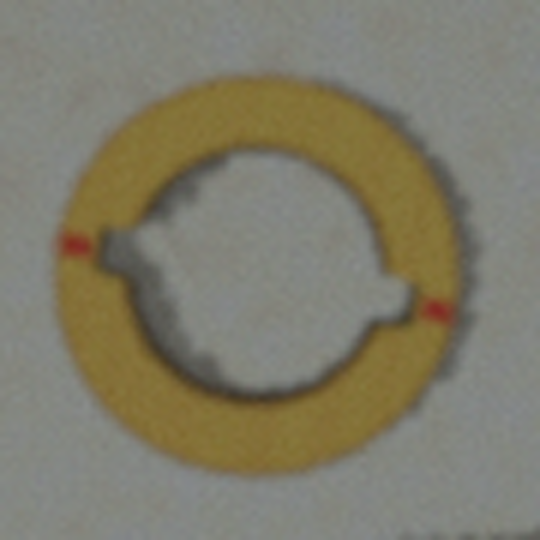

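```bash
python3 - <<'E'
from h import *
plan([.6166,.2031,.07],-64.3)
E
```

```text
pos [0.5584 0.1719 0.1479] yawY -64.98 tilt [ 0.0292 -0.0018 -0.9996] q [ 0.13  0.17  1.9  -0.01  1.05  1.26] t 3.0
shift units [ 1.59  -0.094 -1.278] turn [-0.67 -1.47 -0.81] F [ 0.05 -0.19 -0.3 ] open 0.996
```

Emit:
drive_tool(series=[[[0.4, 0, -0.5], [-0.7, -1.5, -0.8]], [[0.5, 0, -0.5], [0, 0, 0]], [[0.5, -0.1, -0.3], [0, 0, 0]], [[0.1, 0, 0], [0, 0, 0]], [[0, 0, 0], [0, 0, 0]]])

```text
time: 3.5
eef_pos: [0.6211, 0.196, 0.0768]
tcp_rot: [0.692, 0.153, -0.688, 0.156]
contact_force: [0.4, -0.4, 0.4]
opening: 1.004
```

```bash
python3 - <<'E'
from h import *
plan([.6166,.2031,.013],-64.3)
E
```

```text
pos [0.6211 0.196  0.0768] yawY -64.73 tilt [ 0.0052 -0.0026 -1.    ] q [ 0.15  0.41  1.75 -0.    0.98  1.28] t 3.5
shift units [ 1.276 -0.173  0.026] turn [-0.43 -0.21 -0.26] F [ 0.37 -0.42  0.36] open 1.004
```

Emit:
drive_tool(series=[[[0.3, -0.17, 0.03], [-0.4, -0.2, -0.2]], [[0.4, 0, 0], [0, 0, 0]], [[0.4, 0, 0], [0, 0, 0]], [[0.15, 0, 0], [0, 0, 0]], [[0, 0, 0], [0, 0, 0]]])

```text
time: 4.0
eef_pos: [0.6161, 0.2002, 0.0167]
tcp_rot: [0.692, 0.156, -0.688, 0.157]
contact_force: [-0.2, -0.4, -0.4]
opening: 0.999
```

```bash
python3 - <<'E'
from h import *
plan([.6166,.2031,.013],-64.3)
E
```

```text
pos [0.6161 0.2002 0.0167] yawY -64.50 tilt [ 5.4e-03 -1.0e-04 -1.0e+00] q [ 0.16  0.49  1.77 -0.    0.88  1.28] t 4.0
shift units [ 0.074 -0.048 -0.033] turn [-0.2  -0.28 -0.14] F [-0.16 -0.42 -0.45] open 0.999
```

Emit:
drive_tool(series=[[[0.07, -0.05, -0.03], [-0.2, -0.3, -0.1]], [[0, 0, 0], [0, 0, 0]]])

```text
time: 4.2
eef_pos: [0.6169, 0.2032, 0.0147]
tcp_rot: [0.69, 0.157, -0.689, 0.158]
contact_force: [-0.3, 0.2, -0.2]
opening: 1.001
```

Emit:
drive_tool(series=[[[0, 0, 0], [0, 0, 0]], [[0, 0, 0], [0, 0, 0]], [[0, 0, 0], [0, 0, 0]], [[0, 0, 0], [0, 0, 0]]], grip=-1, newtons=35)

```text
time: 4.6
eef_pos: [0.6185, 0.2038, 0.0173]
tcp_rot: [0.691, 0.157, -0.687, 0.158]
contact_force: [-0.9, -0.0, -2.0]
opening: 0.645
```

```bash
python3 - <<'E'
from h import *
a=snap('wrist','w4.png');plan([.6166,.2031,.013],-64.3)
E
```

```text
pos [0.6185 0.2038 0.0172] yawY -64.26 tilt [ 5.7e-03  2.0e-04 -1.0e+00] q [ 0.16  0.49  1.76 -0.    0.89  1.29] t 4.65
shift units [ 0.084 -0.004  0.04 ] turn [ 0.04 -0.3  -0.13] F [-0.23 -0.73 -0.96] open 0.648
```

View pics/w4.png

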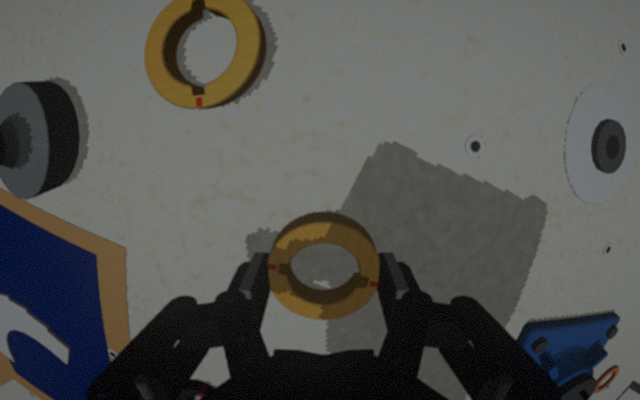

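Emit:
drive_tool(series=[[[-0.2, 0, 0], [0, 0, 0]], [[-0.5, 0, 0], [0, 0, 0]], [[-0.8, 0, 0], [0, 0, 0]], [[-0.8, 0, 0], [0, 0, 0]], [[-0.3, 0, 0], [0, 0, 0]]])

```text
time: 5.15
eef_pos: [0.6135, 0.2029, 0.1459]
tcp_rot: [-0.686, -0.157, 0.692, -0.158]
contact_force: [-0.3, -0.0, -2.2]
opening: 0.647
```

```bash
python3 - <<'E'
from h import *
from ring import meas
a=snap('wrist','w5.png');b=snap('scene','s5.png');c=snap('side','i5.png');plan([.5893,-.0389,.14],20.25)
s=ctrl.get_state()
meas('w5.png',s['eef_pos'][2]-.017+.016,(325,265),(10,90,40),(35,255,255),70)
im=a['img'][200:340,240:410,::-1]; cv2.imwrite('pics/g5.png',cv2.resize(im,None,fx=4,fy=4,interpolation=cv2.INTER_CUBIC))
out=[]
for d in (b,c):
    u,v=proj(d,s['eef_pos']).astype(int); out.append(cv2.resize(d['img'][v-35:v+35,u-45:u+45,::-1],None,fx=4,fy=4,interpolation=cv2.INTER_CUBIC))
cv2.imwrite('pics/h5.png',np.hstack(out))
E
```

```text
pos [0.6117 0.2025 0.1416] yawY -64.28 tilt [-0.0138 -0.0031 -0.9999] q [ 0.16  0.32  1.72 -0.    1.11  1.29] t 5.3
shift units [0.053 4.156 2.499] turn [-84.52   0.51   0.73] F [-0.61  0.46 -2.7 ] open 0.65
w5.png ellipse c 611.9 201.7 d 59.1 63.9 circ 612.1 202.5 32.0
 red 47 [272.1 266.6] [603.1 226.6] r 26.5 ang 109.6
 red 40 [373.1 283.9] [616.3 174.6] r 27.4 ang -80.9
 line 104.28 53.66898417188279 [609.67143895 200.63803377]
```

View pics/g5.png

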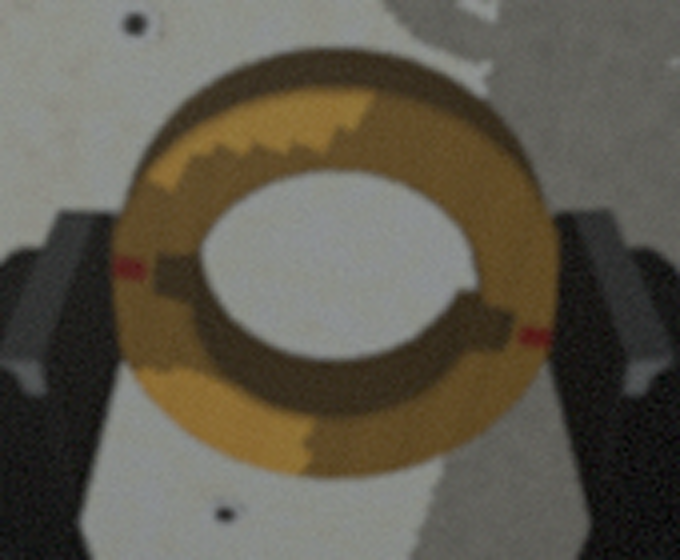

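View pics/h5.png

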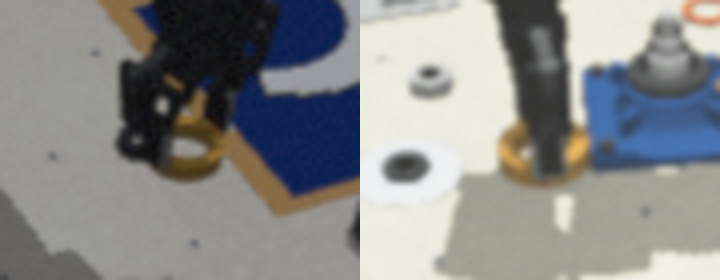

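Emit:
drive_tool(series=[[[0, 0.8, 0.5], [0, 0.5, 0.7]], [[0, 0.8, 0.5], [0, 0, 0]], [[0, 0.8, 0.5], [0, 0, 0]], [[0, 0.8, 0.5], [0, 0, 0]], [[0, 0.7, 0.4], [0, 0, 0]]])

```text
time: 5.8
eef_pos: [0.5794, -0.026, 0.1276]
tcp_rot: [-0.68, -0.161, 0.697, -0.162]
contact_force: [0.7, -0.6, -2.6]
opening: 0.646
```

Emit:
drive_tool(series=[[[0, 0, 0], [-8.5, 0, 0]], [[0, 0, 0], [-8.5, 0, 0]], [[0, 0, 0], [-8.5, 0, 0]], [[0, 0, 0], [-8.5, 0, 0]], [[0, 0, 0], [-8.5, 0, 0]]])

```text
time: 6.3
eef_pos: [0.571, -0.0342, 0.1137]
tcp_rot: [-0.566, -0.409, 0.596, -0.395]
contact_force: [-2.1, -6.2, 15.6]
opening: 0.652
```

Emit:
drive_tool(series=[[[0, 0, 0], [-8.5, 0, 0]], [[0, 0, 0], [-8.5, 0, 0]], [[0, 0, 0], [-8.5, 0, 0]], [[0, 0, 0], [-8.5, 0, 0]], [[0, 0, 0], [-8.5, 0, 0]]])

```text
time: 6.8
eef_pos: [0.5741, -0.0418, 0.1137]
tcp_rot: [0.379, 0.595, -0.408, 0.58]
contact_force: [0.6, -3.5, 5.2]
opening: 0.648
```

```bash
python3 - <<'E'
from h import *
plan([.5885,-.0368,.13],20.5)
E
```

```text
pos [ 0.5741 -0.0418  0.1137] yawY 22.34 tilt [-0.0407 -0.022  -0.9989] q [-0.24  0.23  1.9  -0.04  1.05 -0.61] t 6.8
shift units [-0.339  0.29   0.019] turn [1.85 0.32 2.63] F [ 0.62 -3.5   5.16] open 0.648
```

Emit:
drive_tool(series=[[[-0.3, 0, 0], [0, 0, 0]], [[-0.3, 0, 0], [0, 0.3, 2.6]], [[0, 0, 0], [0, 0, 0]]])

```text
time: 7.1
eef_pos: [0.5716, -0.0403, 0.1386]
tcp_rot: [0.394, 0.591, -0.397, 0.582]
contact_force: [0.0, 0.1, -1.7]
opening: 0.65
```

```bash
python3 - <<'E'
from h import *
plan([.5885,-.0368,.135],20.5)
E
```

```text
pos [ 0.5716 -0.0403  0.1386] yawY 21.99 tilt [-0.0121  0.0043 -0.9999] q [-0.25  0.18  1.91  0.    1.07 -0.63] t 7.1
shift units [0.067 0.339 0.062] turn [ 1.49 -0.48  0.56] F [ 0.01  0.06 -1.69] open 0.65
```

Emit:
drive_tool(series=[[[0.03, 0.33, 0.06], [1.5, -0.5, 0.5]], [[0, 0, 0], [0, 0, 0]]])

```text
time: 7.3
eef_pos: [0.5859, -0.0362, 0.1337]
tcp_rot: [0.403, 0.582, -0.406, 0.578]
contact_force: [-0.4, 0.0, -1.0]
opening: 0.647
```

```bash
python3 - <<'E'
from h import *
a=snap('wrist','w6.png')
plan([.5885,-.0368,.13],20.5)
im=a['img'][190:350,230:420,::-1]; cv2.imwrite('pics/g6.png',cv2.convertScaleAbs(cv2.resize(im,None,fx=4,fy=4,interpolation=cv2.INTER_CUBIC),alpha=1.5))
E
```

```text
pos [ 0.5846 -0.0361  0.1331] yawY 20.23 tilt [-1.040e-02  6.000e-04 -9.999e-01] q [-0.23  0.21  1.88 -0.    1.06 -0.59] t 7.35
shift units [0.061 0.069 0.039] turn [-0.28 -0.24  0.55] F [-0.74  0.49 -1.93] open 0.648
```

View pics/g6.png

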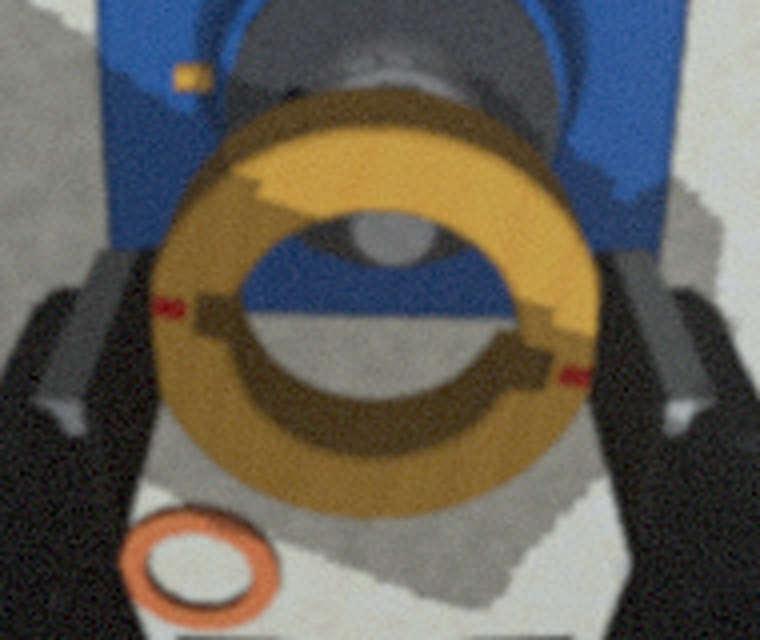

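```bash
cat > rel.py <<'E'
from h import *
def rel(f,m1,m2,D,tip=None,zt=.096):
    a=load(f)
    zs=np.linspace(.03,.2,341); best=None
    for z in zs:
        p=onz(a,*m1,z,1)[:2];q=onz(a,*m2,z,1)[:2]
        e=abs(np.hypot(*(p-q))-D)
        if best is None or e<best[0]: best=(e,z,p,q)
    e,z,p,q=best; d=q-p; print('top z',z.round(4),'ctr',((p+q)/2).round(4),'ang',np.rad2deg(np.arctan2(d[1],d[0])).round(2))
    if tip is not None: print('tip',onz(a,*tip,zt,1).round(4))
    return z,(p+q)/2
E
python3 - <<'E'
from rel import *
rel('w6.png',(230+168/4,190+307/4),(230+575/4,190+377/4),.0534,(230+395/4,190+228/4))
rel('w5.png',(272.1,266.6),(373.1,283.9),.0534)
E
```

```text
top z 0.13 ctr [ 0.5869 -0.0395] ang 8.94
tip [ 0.5896 -0.0384  0.096 ]
top z 0.141 ctr [0.6099 0.2008] ang -75.7
```

Emit:
drive_tool(series=[[[0.1, 0.06, 0], [-0.2, -0.2, 0.5]], [[0.25, 0, 0], [0, 0, 0]], [[0.25, 0, 0], [0, 0, 0]], [[0.1, 0, 0], [0, 0, 0]]])

```text
time: 7.75
eef_pos: [0.5845, -0.0343, 0.0926]
tcp_rot: [0.403, 0.583, -0.405, 0.578]
contact_force: [-0.5, -0.3, -1.0]
opening: 0.651
```

```bash
python3 - <<'E'
from h import *
a=snap('wrist','w7.png')
plan([.5873,-.0350,.085],20.5)
im=a['img'][190:350,230:420,::-1]; cv2.imwrite('pics/g7.png',cv2.convertScaleAbs(cv2.resize(im,None,fx=4,fy=4,interpolation=cv2.INTER_CUBIC),alpha=1.5))
E
```

```text
pos [ 0.584  -0.0343  0.0919] yawY 20.40 tilt [-0.0084  0.0017 -1.    ] q [-0.23  0.26  1.9  -0.    0.98 -0.59] t 7.8
shift units [0.138 0.057 0.037] turn [-0.1  -0.26  0.42] F [-0.35  0.01 -3.25] open 0.645
```

View pics/g7.png

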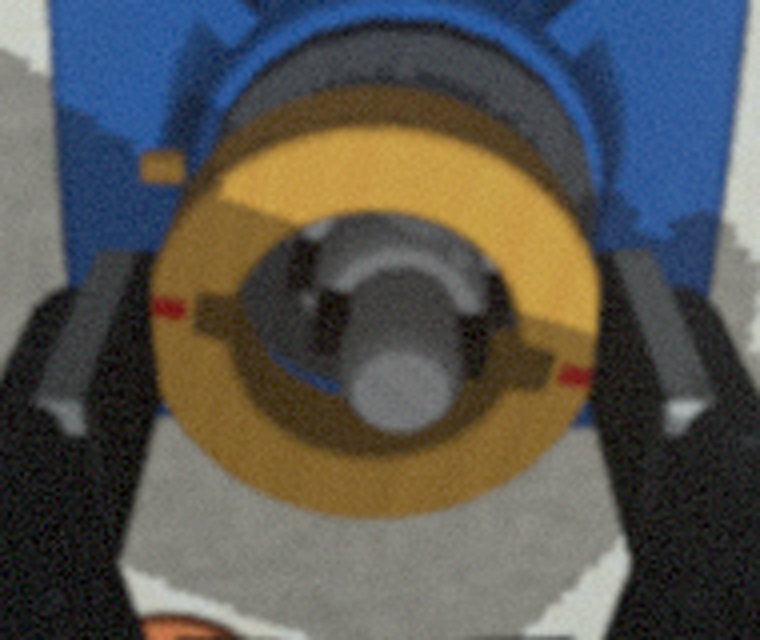

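```bash
python3 - <<'E'
from rel import *
rel('w7.png',(230+168/4,190+307/4),(230+575/4,190+377/4),.0534,(230+403/4,190+392/4))
E
```

```text
top z 0.089 ctr [ 0.5855 -0.0376] ang 9.15
tip [ 0.5898 -0.0387  0.096 ]
```

Emit:
drive_tool(series=[[[0, 0.07, 0.045], [-0.1, -0.3, 0.4]], [[0.03, 0, 0], [0, 0, 0]]])

```text
time: 8.0
eef_pos: [0.5881, -0.0353, 0.0896]
tcp_rot: [0.403, 0.581, -0.403, 0.581]
contact_force: [0.8, -0.0, -1.9]
opening: 0.646
```

```bash
python3 - <<'E'
from h import *
a=snap('wrist','w8.png')
plan([.5878,-.0351,.075],20.5)
im=a['img'][190:350,230:420,::-1]; cv2.imwrite('pics/g8.png',cv2.convertScaleAbs(cv2.resize(im,None,fx=4,fy=4,interpolation=cv2.INTER_CUBIC),alpha=1.5))
E
```

```text
pos [ 0.5878 -0.0352  0.0894] yawY 20.49 tilt [-1.1e-03 -6.0e-04 -1.0e+00] q [-0.23  0.27  1.9  -0.    0.97 -0.59] t 8.05
shift units [ 0.288  0.001 -0.002] turn [-0.01  0.01  0.07] F [-0.06 -0.33 -2.34] open 0.646
```

View pics/g8.png

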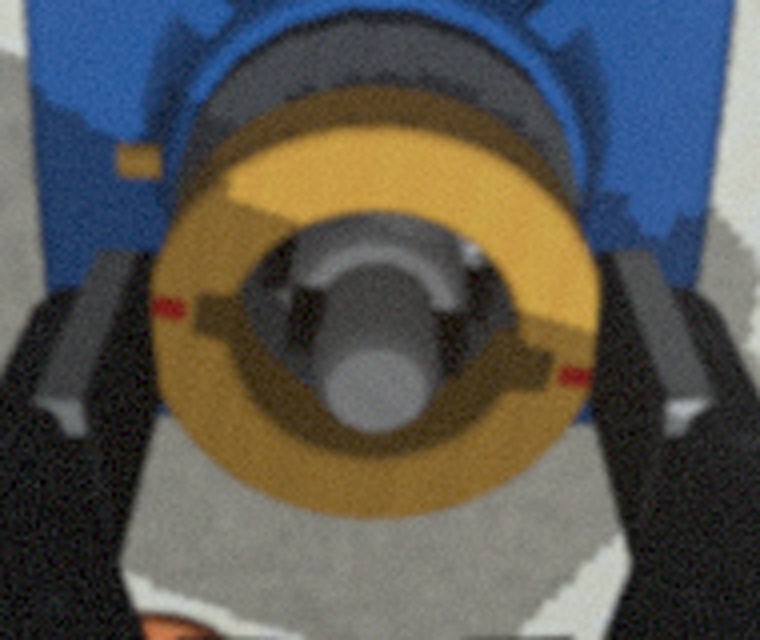

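Emit:
drive_tool(series=[[[0.05, 0, 0], [0, 0, 0]], [[0.05, 0, 0], [0, 0, 0]], [[0.05, 0, 0], [0, 0, 0]]])

```text
time: 8.35
eef_pos: [0.589, -0.0355, 0.0829]
tcp_rot: [0.403, 0.58, -0.403, 0.582]
contact_force: [-0.3, 0.1, -2.1]
opening: 0.647
```

```bash
python3 - <<'E'
from h import *
plan([.5878,-.0351,.070],20.5)
E
```

```text
pos [ 0.589  -0.0355  0.0829] yawY 20.49 tilt [ 0.0019 -0.0013 -1.    ] q [-0.23  0.28  1.9  -0.    0.96 -0.59] t 8.35
shift units [ 0.259 -0.019 -0.016] turn [-0.01  0.11 -0.08] F [-0.27  0.11 -2.05] open 0.647
```

Emit:
drive_tool(series=[[[0.04, -0.02, -0.015], [0, 0, 0]], [[0.04, 0, 0], [0, 0, 0]]])

```text
time: 8.55
eef_pos: [0.5878, -0.0351, 0.0788]
tcp_rot: [0.403, 0.58, -0.403, 0.582]
contact_force: [-1.4, 0.3, -1.1]
opening: 0.654
```

```bash
python3 - <<'E'
from h import *
plan([.5878,-.0351,.070],20.5)
E
```

```text
pos [ 0.5878 -0.0351  0.0788] yawY 20.49 tilt [ 0.0022 -0.0014 -1.    ] q [-0.23  0.29  1.9  -0.    0.95 -0.59] t 8.55
shift units [ 0.175  0.    -0.001] turn [-0.01  0.12 -0.09] F [-1.36  0.25 -1.14] open 0.654
```

Ring underside is near the top of the step, so I'll go slower.

Emit:
drive_tool(series=[[[0.03, 0, 0], [0, 0, 0]], [[0.03, 0, 0], [0, 0, 0]]])

```text
time: 8.75
eef_pos: [0.5881, -0.0354, 0.0759]
tcp_rot: [0.403, 0.58, -0.403, 0.582]
contact_force: [-0.2, 0.0, 0.9]
opening: 0.65
```

Emit:
drive_tool(series=[[[0.03, 0, 0], [0, 0, 0]], [[0.03, 0, 0], [0, 0, 0]]])

```text
time: 8.95
eef_pos: [0.5886, -0.0358, 0.0731]
tcp_rot: [0.403, 0.579, -0.403, 0.583]
contact_force: [-0.2, -1.2, -2.3]
opening: 0.65
```

```bash
python3 - <<'E'
from h import *
plan([.5878,-.0351,.070],20.5)
E
```

```text
pos [ 0.5886 -0.0358  0.0731] yawY 20.50 tilt [ 0.0043 -0.0027 -1.    ] q [-0.23  0.29  1.9  -0.    0.94 -0.59] t 8.95
shift units [ 0.061 -0.01  -0.018] turn [ 0.    0.23 -0.17] F [-0.21 -1.2  -2.31] open 0.65
```

Emit:
drive_tool(series=[[[0.03, -0.01, -0.01], [0, 0.2, -0.2]], [[0.03, 0, 0], [0, 0, 0]]])

```text
time: 9.15
eef_pos: [0.5885, -0.0358, 0.0702]
tcp_rot: [0.403, 0.58, -0.403, 0.582]
contact_force: [-0.6, -0.8, -2.7]
opening: 0.648
```

```bash
python3 - <<'E'
from h import *
plan([.5878,-.0351,.067],20.5)
E
```

```text
pos [ 0.5885 -0.0358  0.0702] yawY 20.50 tilt [ 0.001  -0.0013 -1.    ] q [-0.23  0.3   1.9  -0.    0.94 -0.59] t 9.15
shift units [ 0.063 -0.008 -0.018] turn [ 0.    0.09 -0.03] F [-0.61 -0.82 -2.72] open 0.648
```

Emit:
drive_tool(series=[[[0.02, 0, 0], [0, 0, 0]], [[0.02, 0, 0], [0, 0, 0]]])

```text
time: 9.35
eef_pos: [0.5885, -0.0358, 0.0679]
tcp_rot: [0.403, 0.581, -0.403, 0.581]
contact_force: [1.5, -1.5, -1.6]
opening: 0.651
```

Emit:
drive_tool(series=[[[0.02, 0, 0], [0, 0, 0]], [[0.02, 0, 0], [0, 0, 0]]])

```text
time: 9.55
eef_pos: [0.5885, -0.0359, 0.0656]
tcp_rot: [0.403, 0.58, -0.403, 0.581]
contact_force: [0.6, -1.2, -1.4]
opening: 0.65
```

```bash
python3 - <<'E'
from h import *
a=snap('wrist','w9.png')
plan([.5878,-.0351,.067],20.5)
im=a['img'][190:350,230:420,::-1]; cv2.imwrite('pics/g9.png',cv2.convertScaleAbs(cv2.resize(im,None,fx=4,fy=4,interpolation=cv2.INTER_CUBIC),alpha=1.5))
E
```

```text
pos [ 0.5884 -0.0359  0.0655] yawY 20.50 tilt [ 8.0e-04 -1.3e-03 -1.0e+00] q [-0.23  0.31  1.9  -0.    0.93 -0.59] t 9.6
shift units [-0.03  -0.006 -0.019] turn [-0.    0.08 -0.02] F [ 0.62 -1.   -1.78] open 0.649
```

View pics/g9.png

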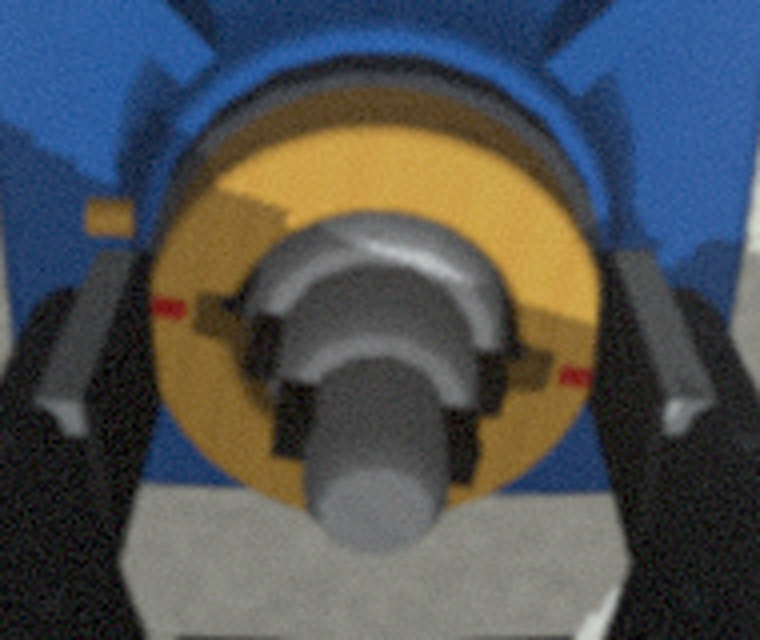

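Emit:
drive_tool(series=[[[0.02, 0, 0], [0, 0, 0]], [[0.02, 0, 0], [0, 0, 0]]])

```text
time: 9.8
eef_pos: [0.5886, -0.0359, 0.0651]
tcp_rot: [0.403, 0.581, -0.403, 0.581]
contact_force: [-3.9, 0.1, 6.6]
opening: 0.653
```

Emit:
drive_tool(series=[[[0.015, 0, 0], [0, 0, 0]], [[0.015, 0, 0], [0, 0, 0]]])

```text
time: 10.0
eef_pos: [0.5886, -0.0359, 0.0651]
tcp_rot: [0.402, 0.581, -0.404, 0.581]
contact_force: [-3.2, -0.8, 6.0]
opening: 0.648
```

```bash
python3 - <<'E'
from h import *
plan([.5878,-.0351,.067],20.5)
E
```

```text
pos [ 0.5886 -0.0359  0.0651] yawY 20.52 tilt [-9.0e-04 -1.2e-03 -1.0e+00] q [-0.23  0.31  1.9  -0.    0.93 -0.59] t 10.0
shift units [-0.037 -0.009 -0.021] turn [0.02 0.04 0.07] F [-3.23 -0.77  5.99] open 0.648
```

Emit:
drive_tool(series=[[[-0.01, 0, 0], [0, 0, 0]], [[0, 0, 0], [0, 0, 0]], [[0, 0, 0], [0, 0, 0]]], grip=1)

```text
time: 10.3
eef_pos: [0.589, -0.0355, 0.065]
tcp_rot: [0.403, 0.581, -0.403, 0.581]
contact_force: [0.1, -0.2, -0.2]
opening: 1.001
```

Emit:
drive_tool(series=[[[-0.5, 0, 0], [0, 0, 0]], [[-0.7, 0, 0], [0, 0, 0]], [[-0.7, 0, 0], [0, 0, 0]], [[0, 0, 0], [0, 0, 0]]])

```text
time: 10.7
eef_pos: [0.5878, -0.0348, 0.1599]
tcp_rot: [0.403, 0.582, -0.403, 0.58]
contact_force: [0.2, 0.0, 1.3]
opening: 1.002
```

```bash
python3 - <<'E'
from h import *
a=snap('wrist','w10.png')
plan([.464,-.211,.2],20.5)
E
```

```text
pos [ 0.5862 -0.0345  0.157 ] yawY 20.49 tilt [-0.0081  0.0025 -1.    ] q [-0.23  0.18  1.86  0.    1.1  -0.59] t 10.75
shift units [-0.848 -3.531  2.447] turn [-0.01 -0.29  0.38] F [-0.22  0.28 -1.28] open 1.003
```

View pics/w10.png

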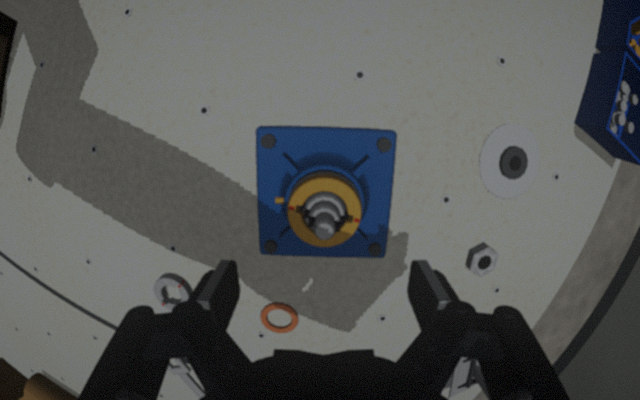

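```bash
python3 - <<'E'
from ring import *
a=load('w1.png')
p=onz(a,401.8,317.3,.014,1);q=onz(a,416.4,333,.014,1); d=q-p; print(p,q,np.hypot(*d[:2]),np.rad2deg(np.arctan2(d[1],d[0])))
for f in ['d2']:
  p=onz(a,95+190/11,170+195/11,.012,1);q=onz(a,95+152/11,170+430/11,.012,1); d=q-p; print('small',p,q,np.hypot(*d[:2]),np.rad2deg(np.arctan2(d[1],d[0])))
R=Ro.from_quat(ctrl.get_state()['tcp_rot']).as_matrix()
z=R[:,2]; t=np.array([.461,-.211,0])+.08*z; t[2]=.13; plan(t,20.5)
E
```

```text
[ 0.46883711 -0.19921349  0.014     ] [ 0.45072722 -0.23776034  0.014     ] 0.042589057522936166 -115.16484843689737
small [0.47213889 0.23613346 0.012     ] [0.43868376 0.23590702 0.012     ] 0.03345589109609464 -179.6122060700357
pos [ 0.5862 -0.0345  0.157 ] yawY 20.49 tilt [-0.0081  0.0025 -1.    ] q [-0.23  0.18  1.86  0.    1.1  -0.59] t 10.75
shift units [ 0.544 -3.578  4.033] turn [-0.01 -0.29  0.38] F [-0.22  0.28 -1.28] open 1.003
```

Emit:
drive_tool(series=[[[0, -0.52, 0.6], [0, -0.3, 0.4]], [[0, -0.52, 0.6], [0, 0, 0]], [[0, -0.52, 0.6], [0, 0, 0]], [[0, -0.52, 0.6], [0, 0, 0]], [[0, -0.52, 0.6], [0, 0, 0]]])

```text
time: 11.25
eef_pos: [0.5134, -0.2197, 0.1489]
tcp_rot: [0.401, 0.586, -0.4, 0.58]
contact_force: [0.9, -1.2, 0.1]
opening: 1.001
```

```bash
python3 - <<'E'
from h import *
plan([.488,-.2935,.13],20.5)
E
```

```text
pos [ 0.5134 -0.2197  0.1489] yawY 21.07 tilt [-0.0072  0.0061 -1.    ] q [-0.59  0.13  1.94  0.    1.08 -0.95] t 11.25
shift units [ 0.372 -1.003  1.199] turn [ 0.56 -0.47  0.26] F [ 0.92 -1.18  0.07] open 1.001
```

Emit:
drive_tool(series=[[[0.1, -0.5, 0.6], [0.6, -0.5, 0.3]], [[0.15, -0.4, 0.5], [0, 0, 0]], [[0, 0, 0], [0, 0, 0]]])

```text
time: 11.55
eef_pos: [0.4859, -0.2917, 0.1304]
tcp_rot: [0.405, 0.582, -0.405, 0.578]
contact_force: [1.2, 0.6, 0.4]
opening: 0.998
```

```bash
python3 - <<'E'
from h import *
a=snap('wrist','w11.png')
plan([.488,-.2935,.13],20.5)
E
```

```text
pos [ 0.4863 -0.2902  0.1304] yawY 20.19 tilt [-0.0045  0.0045 -1.    ] q [-0.72  0.17  1.93  0.    1.05 -1.07] t 11.6
shift units [0.008 0.01  0.074] turn [-0.31 -0.33  0.15] F [-0.29  0.01  0.15] open 1.0
```

View pics/w11.png

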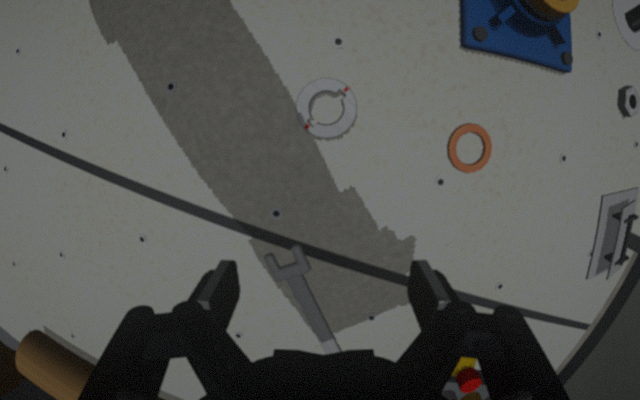

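```bash
python3 - <<'E'
from ring import *
meas('w11.png',.014,(326,108),(0,0,150),(180,25,255),36)
a=load('w11.png'); cv2.imwrite('pics/f11.png',cv2.resize(a['img'][68:148,286:366,::-1],None,fx=6,fy=6,interpolation=cv2.INTER_CUBIC))
E
```

```text
Traceback (most recent call last):
  File "ring.py", line 15, in meas
    n,l,st,c=cv2.connectedComponentsWithStats(m); k=1+np.argmax(st[1:,4]); mm=(l==k).astype(np.uint8)
                                                      ~~~~~~~~~^^^^^^^^^^
ValueError: attempt to get argmax of an empty sequence
```

```bash
python3 - <<'E'
from ring import *
a=load('w11.png'); cv2.imwrite('pics/f11.png',cv2.resize(a['img'][68:148,286:366,::-1],None,fx=6,fy=6,interpolation=cv2.INTER_CUBIC))
print(a['img'][86,315],a['img'][128,330],a['img'][60,370],a['img'][108,326])
meas('w11.png',.014,(326,108),(0,0,0),(180,255,255),36)
E
```

```text
[113 116 117] [114 117 118] [112 115 108] [117 118 116]Traceback (most recent call last):
  File "<stdin>", line 4, in <module>
  File "ring.py", line 18, in meas
    (cx,cy),(d1,d2),_=cv2.fitEllipse(P); (ex,ey),er=cv2.minEnclosingCircle(P)
                      ~~~~~~~~~~~~~~^^^
cv2.error: OpenCV(4.12.0) /io/opencv/modules/imgproc/src/shapedescr.cpp:361: error: (-201:Incorrect size of input array) There should be at least 5 points to fit the ellipse in function 'fitEllipseNoDirect'
```

View pics/f11.png

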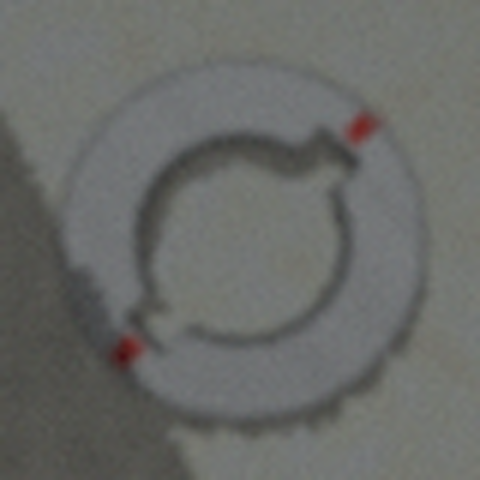

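```bash
python3 - <<'E'
from h import *
a=load('w11.png'); p=onz(a,346.4,89.1,.014,1);q=onz(a,306.9,126.3,.014,1); d=p-q; c=(p+q)/2;print(c,np.hypot(*d[:2]),np.rad2deg(np.arctan2(d[1],d[0])))
c[2]=.06; plan(c,20.5)
E
```

```text
[ 0.46057935 -0.21723179  0.014     ] 0.043319867675240945 64.00669052737467
pos [ 0.4863 -0.2902  0.1304] yawY 20.19 tilt [-0.0045  0.0045 -1.    ] q [-0.72  0.17  1.93  0.    1.05 -1.07] t 11.6
shift units [ 1.417  0.025 -1.539] turn [-0.31 -0.33  0.15] F [-0.29  0.01  0.15] open 1.0
```

Emit:
drive_tool(series=[[[0.3, 0, -0.6], [-0.3, -0.3, 0.2]], [[0.5, 0, -0.6], [0, 0, 0]], [[0.5, 0, -0.3], [0, 0, 0]], [[0, 0, 0], [0, 0, 0]]])

```text
time: 12.0
eef_pos: [0.4589, -0.2142, 0.0611]
tcp_rot: [0.404, 0.582, -0.402, 0.58]
contact_force: [-0.9, 0.5, -0.6]
opening: 0.997
```

```bash
python3 - <<'E'
from h import *
plan([.4606,-.2172,.011],20.5)
E
```

```text
pos [ 0.4589 -0.2142  0.0611] yawY 20.50 tilt [-0.0013  0.0042 -1.    ] q [-0.64  0.15  2.1   0.    0.89 -1.  ] t 12.0
shift units [1.002 0.011 0.072] turn [ 0.   -0.25 -0.01] F [-0.9   0.49 -0.56] open 0.997
```

Emit:
drive_tool(series=[[[0.3, 0.01, 0.07], [0, -0.2, 0]], [[0.35, 0, 0], [0, 0, 0]], [[0.25, 0, 0], [0, 0, 0]], [[0, 0, 0], [0, 0, 0]]])

```text
time: 12.4
eef_pos: [0.464, -0.2164, 0.017]
tcp_rot: [0.402, 0.581, -0.401, 0.583]
contact_force: [0.2, 0.5, -0.3]
opening: 1.002
```

```bash
python3 - <<'E'
from h import *
plan([.4606,-.2172,.011],20.5)
E
```

```text
pos [ 0.464  -0.2164  0.017 ] yawY 20.79 tilt [ 0.0032 -0.0011 -1.    ] q [-0.64  0.24  2.1   0.    0.79 -1.  ] t 12.4
shift units [ 0.12  -0.07  -0.009] turn [ 0.29  0.12 -0.15] F [ 0.25  0.47 -0.3 ] open 1.002
```

Emit:
drive_tool(series=[[[0.11, -0.07, -0.01], [0.3, 0.1, -0.1]], [[0, 0, 0], [0, 0, 0]]])

```text
time: 12.6
eef_pos: [0.4617, -0.2179, 0.0125]
tcp_rot: [0.403, 0.58, -0.403, 0.582]
contact_force: [-0.6, 0.7, 0.1]
opening: 1.0
```

```bash
python3 - <<'E'
from h import *
plan([.4606,-.2172,.011],20.5)
E
```

```text
pos [ 0.4617 -0.2179  0.0125] yawY 20.49 tilt [ 0.0025 -0.0012 -1.    ] q [-0.64  0.25  2.11  0.    0.78 -1.  ] t 12.6
shift units [ 0.029 -0.015 -0.021] turn [-0.01  0.12 -0.11] F [-0.6   0.71  0.15] open 1.0
```

Emit:
drive_tool(series=[[[0.02, -0.015, -0.02], [0, 0.1, -0.1]], [[0.01, 0, 0], [0, 0, 0]], [[0, 0, 0], [0, 0, 0]], [[0, 0, 0], [0, 0, 0]], [[0, 0, 0], [0, 0, 0]]], grip=-1, newtons=35)

```text
time: 13.1
eef_pos: [0.462, -0.2186, 0.0133]
tcp_rot: [0.403, 0.579, -0.403, 0.582]
contact_force: [-0.8, -0.2, 0.5]
opening: 0.553
```

```bash
python3 - <<'E'
from h import *
a=snap('wrist','w12.png')
plan([.4606,-.2172,.011],20.5)
im=a['img'][190:350,230:420,::-1]; cv2.imwrite('pics/g12.png',cv2.convertScaleAbs(cv2.resize(im,None,fx=4,fy=4,interpolation=cv2.INTER_CUBIC),alpha=1.5))
E
```

```text
pos [ 0.462  -0.2186  0.0133] yawY 20.46 tilt [ 0.0036 -0.0026 -1.    ] q [-0.64  0.25  2.11  0.    0.78 -1.  ] t 13.15
shift units [ 0.045 -0.016 -0.035] turn [-0.04  0.21 -0.14] F [-0.15  0.09 -1.27] open 0.551
```

View pics/g12.png

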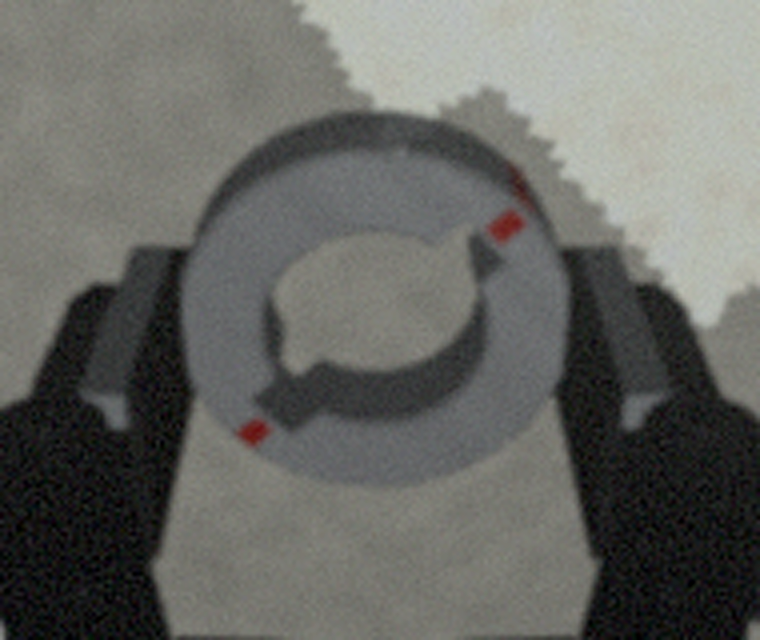

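```bash
python3 - <<'E'
from h import *
a=load('w12.png'); p=onz(a,230+507/4,190+226/4,.014,1);q=onz(a,230+254/4,190+433/4,.014,1); d=p-q; c=(p+q)/2
s=ctrl.get_state(); R=Ro.from_quat(s['tcp_rot']).as_matrix()
print(c,np.hypot(*d[:2]),np.rad2deg(np.arctan2(d[1],d[0])),'in tool mm',1e3*(R.T@(c-s['eef_pos'])))
E
```

```text
[ 0.46168303 -0.21804744  0.014     ] 0.043333525678763654 64.4695847615434 in tool mm [-0.73465144 -0.06809848 -0.58439785]
```

Emit:
drive_tool(series=[[[-0.2, 0, 0], [0, 0, 0]], [[-0.6, 0, 0], [0, 0, 0]], [[-1, 0, 0], [0, 0, 0]], [[-1, 0, 0], [0, 0, 0]], [[-0.4, 0, 0], [0, 0.2, -0.1]]])

```text
time: 13.65
eef_pos: [0.458, -0.2157, 0.1752]
tcp_rot: [0.404, 0.585, -0.403, 0.576]
contact_force: [-0.2, -0.6, 0.6]
opening: 0.549
```

```bash
python3 - <<'E'
from h import *
plan([.589,-.0394,.165],20.5)
E
```

```text
pos [ 0.458  -0.2157  0.1752] yawY 20.45 tilt [-0.0101  0.0081 -0.9999] q [-0.64 -0.01  2.04  0.    1.13 -1.  ] t 13.65
shift units [ 0.206  3.689 -2.386] turn [-0.05 -0.64  0.38] F [-0.24 -0.56  0.6 ] open 0.549
```

Emit:
drive_tool(series=[[[0, 0.75, -0.48], [0, -0.6, 0.4]], [[0, 0.75, -0.48], [0, 0, 0]], [[0, 0.75, -0.48], [0, 0, 0]], [[0, 0.75, -0.48], [0, 0, 0]], [[0, 0.6, -0.4], [0, 0, 0]]])

```text
time: 14.15
eef_pos: [0.592, -0.045, 0.187]
tcp_rot: [0.407, 0.572, -0.406, 0.585]
contact_force: [-0.0, -0.3, -0.8]
opening: 0.553
```

Emit:
drive_tool(series=[[[0, 0, 0], [8.5, 0, 0]], [[0, 0, 0], [8.5, 0, 0]], [[0, 0, 0], [8.5, 0, 0]]])

```text
time: 14.45
eef_pos: [0.594, -0.0391, 0.1885]
tcp_rot: [0.528, 0.467, -0.523, 0.479]
contact_force: [0.0, -0.4, -0.9]
opening: 0.549
```

```bash
python3 - <<'E'
from h import *
plan([.589,-.0394,.145],-34.6)
E
```

```text
pos [ 0.594  -0.0391  0.1885] yawY -5.97 tilt [ 0.0171 -0.0083 -0.9998] q [-0.23  0.15  1.84 -0.    1.13 -0.13] t 14.45
shift units [ 0.869 -0.115  0.01 ] turn [28.62  0.11 -1.1 ] F [ 0.01 -0.4  -0.89] open 0.549
```

Emit:
drive_tool(series=[[[0.1, -0.1, 0], [8.4, 0, -1]], [[0.15, 0, 0], [8.4, 0, 0]], [[0.15, 0, 0], [8.4, 0, 0]], [[0.1, 0, 0], [2, 0, 0]]])

```text
time: 14.85
eef_pos: [0.5889, -0.0378, 0.1657]
tcp_rot: [-0.624, -0.33, 0.625, -0.334]
contact_force: [0.5, 0.4, -1.0]
opening: 0.551
```

```bash
python3 - <<'E'
from h import *
plan([.589,-.0394,.13],-34.6)
E
```

```text
pos [ 0.5889 -0.0378  0.1657] yawY -33.96 tilt [ 0.0017 -0.0057 -1.    ] q [-0.23  0.17  1.86 -0.01  1.11  0.36] t 14.85
shift units [0.715 0.016 0.024] turn [ 0.64  0.22 -0.26] F [ 0.51  0.41 -0.98] open 0.551
```

Emit:
drive_tool(series=[[[0.25, 0.01, 0.02], [0.6, 0.2, -0.2]], [[0.3, 0, 0], [0, 0, 0]], [[0.1, 0, 0], [0, 0, 0]], [[0, 0, 0], [0, 0, 0]]])

```text
time: 15.25
eef_pos: [0.5875, -0.0388, 0.1302]
tcp_rot: [-0.625, -0.33, 0.626, -0.329]
contact_force: [-0.3, -0.2, -0.6]
opening: 0.552
```

```bash
python3 - <<'E'
from h import *
a=snap('wrist','w13.png')
plan([.589,-.0394,.11],-34.6)
im=a['img'][190:350,230:420,::-1]; cv2.imwrite('pics/g13.png',cv2.convertScaleAbs(cv2.resize(im,None,fx=4,fy=4,interpolation=cv2.INTER_CUBIC),alpha=1.5))
E
```

```text
pos [ 0.5875 -0.0388  0.1304] yawY -34.50 tilt [-0.0016  0.     -1.    ] q [-0.24  0.22  1.88 -0.    1.05  0.36] t 15.3
shift units [ 0.409  0.032 -0.007] turn [0.1  0.05 0.07] F [ 0.27  0.07 -1.11] open 0.548
```

View pics/g13.png

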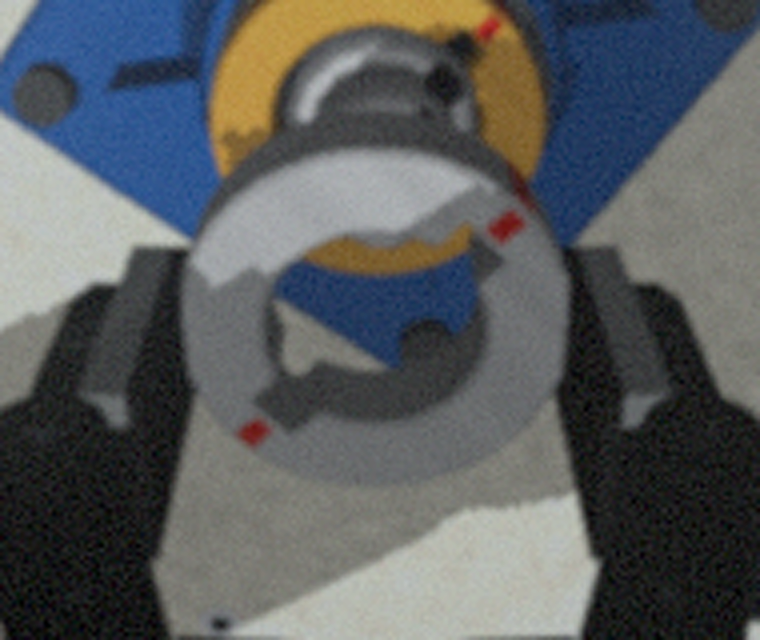

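Emit:
drive_tool(series=[[[0.1, 0.03, -0.01], [0, 0, 0]], [[0.2, 0, 0], [0, 0, 0]], [[0.1, 0, 0], [0, 0, 0]], [[0, 0, 0], [0, 0, 0]]])

```text
time: 15.7
eef_pos: [0.59, -0.0394, 0.1098]
tcp_rot: [0.626, 0.329, -0.626, 0.33]
contact_force: [-0.4, -0.1, -0.8]
opening: 0.549
```

```bash
python3 - <<'E'
from h import *
a=snap('wrist','w14.png')
plan([.589,-.0394,.098],-34.6)
im=a['img'][190:350,230:420,::-1]; cv2.imwrite('pics/g14.png',cv2.convertScaleAbs(cv2.resize(im,None,fx=4,fy=4,interpolation=cv2.INTER_CUBIC),alpha=1.5))
E
```

```text
pos [ 0.5901 -0.0395  0.1101] yawY -34.47 tilt [ 6.e-04 -5.e-04 -1.e+00] q [-0.24  0.25  1.88 -0.    1.01  0.36] t 15.75
shift units [ 0.241 -0.018  0.011] turn [ 0.13  0.   -0.05] F [-0.65 -0.83 -1.84] open 0.548
```

View pics/g14.png

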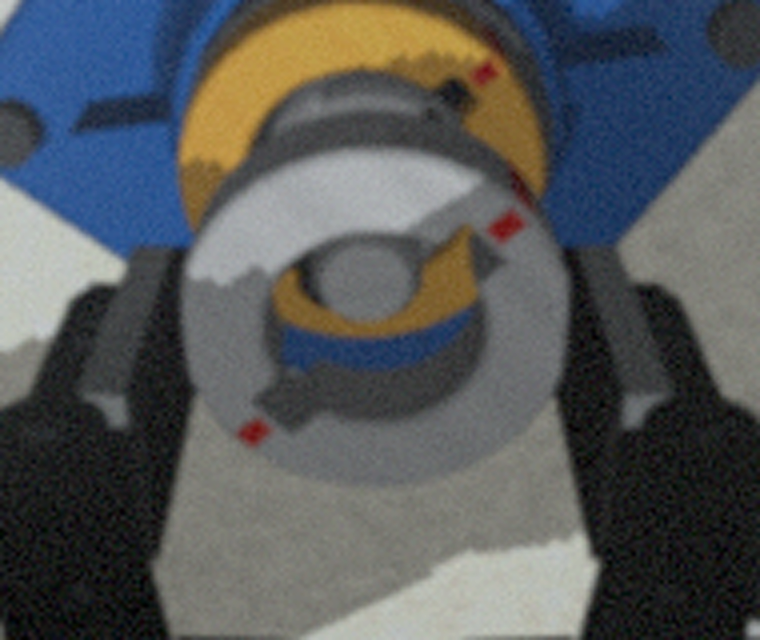

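```bash
python3 - <<'E'
from rel import *
rel('w14.png',(230+254/4,190+433/4),(230+507/4,190+226/4),.0436,(230+366/4,190+278/4))
R=Ro.from_quat(ctrl.get_state()['tcp_rot']).as_matrix()
a=load('w14.png'); c=(onz(a,230+254/4,190+433/4,.1110,1)+onz(a,230+507/4,190+226/4,.1110,1))/2; t=onz(a,230+366/4,190+278/4,.096,1)
print(c,t,1e3*(R.T@(t-c)))
E
```

```text
top z 0.1095 ctr [ 0.5902 -0.0397] ang 9.52
tip [ 0.5897 -0.0384  0.096 ]
[ 0.59075424 -0.03897743  0.111     ] [ 0.58974643 -0.03838845  0.096     ] [14.9990833  -1.17602448  0.08388383]
```

Emit:
drive_tool(series=[[[0.1, -0.02, 0.005], [0.4, 0, 0]], [[0.1, 0, 0], [0, 0, 0]], [[0.05, 0, 0], [0, 0, 0]]])

```text
time: 16.05
eef_pos: [0.5897, -0.0392, 0.0977]
tcp_rot: [0.628, 0.326, -0.626, 0.328]
contact_force: [-0.1, -0.3, -1.4]
opening: 0.549
```

```bash
python3 - <<'E'
from h import *
a=snap('wrist','w15.png')
plan([.589,-.0393,.09],-34.8)
im=a['img'][190:350,230:420,::-1]; cv2.imwrite('pics/g15.png',cv2.convertScaleAbs(cv2.resize(im,None,fx=4,fy=4,interpolation=cv2.INTER_CUBIC),alpha=1.5))
E
```

```text
pos [ 0.5895 -0.0391  0.0972] yawY -34.90 tilt [ 1.9e-03 -8.0e-04 -1.0e+00] q [-0.24  0.26  1.89 -0.    0.99  0.37] t 16.1
shift units [ 0.145 -0.006  0.008] turn [-0.1  -0.02 -0.12] F [ 0.17  0.1  -1.27] open 0.552
```

View pics/g15.png

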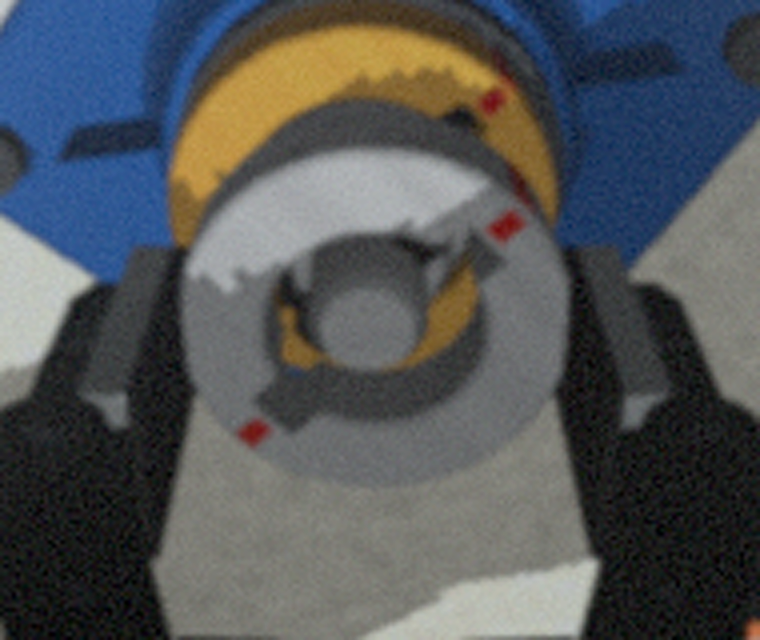

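Emit:
drive_tool(series=[[[0.05, -0.03, 0.012], [0, 0, 0]], [[0.02, 0, 0], [0, 0, -0.1]]])

```text
time: 16.3
eef_pos: [0.5878, -0.0387, 0.0935]
tcp_rot: [0.627, 0.327, -0.627, 0.327]
contact_force: [0.5, 0.6, -1.9]
opening: 0.553
```

```bash
python3 - <<'E'
from h import *
a=snap('wrist','w16.png')
plan([.5880,-.0388,.09],-34.8)
im=a['img'][190:350,230:420,::-1]; cv2.imwrite('pics/g16.png',cv2.convertScaleAbs(cv2.resize(im,None,fx=4,fy=4,interpolation=cv2.INTER_CUBIC),alpha=1.5))
E
```

```text
pos [ 0.588  -0.0388  0.0936] yawY -34.90 tilt [ 7.e-04  2.e-04 -1.e+00] q [-0.24  0.27  1.9   0.    0.98  0.37] t 16.35
shift units [ 0.071 -0.    -0.   ] turn [-0.1  -0.03 -0.03] F [-0.51 -0.16 -0.99] open 0.548
```

View pics/g16.png

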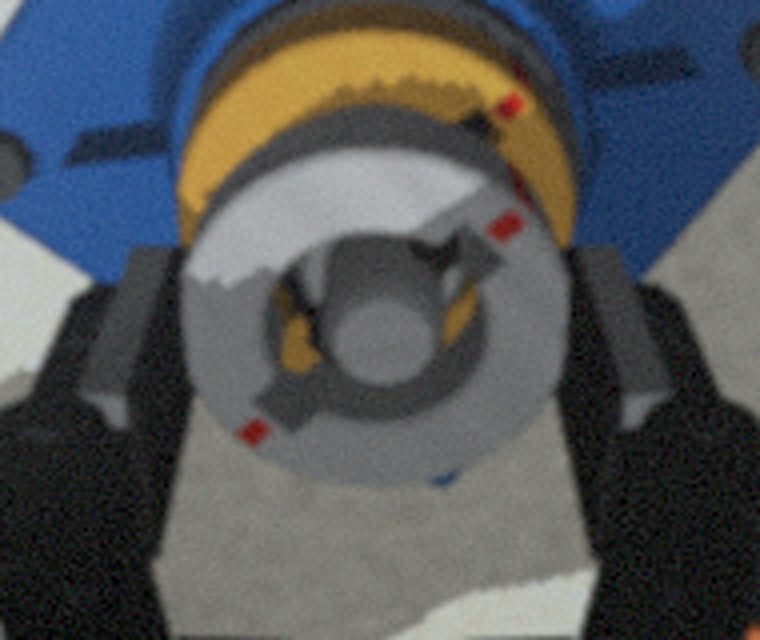

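Emit:
drive_tool(series=[[[0.03, 0, 0], [0, 0, 0]], [[0.03, 0, 0], [0, 0, 0]], [[0.03, 0, 0], [0, 0, 0]]])

```text
time: 16.65
eef_pos: [0.5885, -0.039, 0.0894]
tcp_rot: [0.628, 0.327, -0.626, 0.327]
contact_force: [-0.6, 0.1, -1.5]
opening: 0.551
```

```bash
python3 - <<'E'
from h import *
plan([.5880,-.0388,.0773],-34.8)
E
```

```text
pos [ 0.5885 -0.039   0.0894] yawY -34.90 tilt [ 2.e-03 -1.e-04 -1.e+00] q [-0.24  0.27  1.9   0.    0.97  0.37] t 16.65
shift units [ 0.242 -0.01   0.003] turn [-0.1  -0.06 -0.1 ] F [-0.56  0.13 -1.46] open 0.551
```

Emit:
drive_tool(series=[[[0.025, -0.01, 0], [0, 0, -0.1]], [[0.025, 0, 0], [0, 0, 0]]])

```text
time: 16.85
eef_pos: [0.5881, -0.0387, 0.0867]
tcp_rot: [0.627, 0.327, -0.627, 0.327]
contact_force: [0.9, -0.6, -0.6]
opening: 0.554
```

Emit:
drive_tool(series=[[[0.025, 0, 0], [0, 0, 0]], [[0.025, 0, 0], [0, 0, 0]]])

```text
time: 17.05
eef_pos: [0.5881, -0.0386, 0.084]
tcp_rot: [0.627, 0.327, -0.627, 0.327]
contact_force: [0.7, -0.4, -0.8]
opening: 0.555
```

```bash
python3 - <<'E'
from h import *
plan([.5880,-.0388,.0773],-34.8)
E
```

```text
pos [ 0.5881 -0.0386  0.084 ] yawY -34.90 tilt [ 6.e-04  9.e-04 -1.e+00] q [-0.24  0.28  1.9   0.    0.96  0.37] t 17.05
shift units [ 0.134 -0.001  0.004] turn [-0.1  -0.06  0.  ] F [ 0.74 -0.38 -0.77] open 0.555
```

Emit:
drive_tool(series=[[[0.025, 0, 0], [0, 0, 0]], [[0.025, 0, 0], [0, 0, 0]]])

```text
time: 17.25
eef_pos: [0.5881, -0.0387, 0.0812]
tcp_rot: [0.627, 0.327, -0.627, 0.327]
contact_force: [0.0, -0.6, -1.5]
opening: 0.549
```

Emit:
drive_tool(series=[[[0.025, 0, 0], [0, 0, 0]], [[0.02, 0, 0], [0, 0, 0]]])

```text
time: 17.45
eef_pos: [0.5881, -0.0387, 0.0787]
tcp_rot: [0.627, 0.327, -0.627, 0.327]
contact_force: [0.3, 0.2, -1.1]
opening: 0.553
```

```bash
python3 - <<'E'
from h import *
plan([.5880,-.0388,.0773],-34.8)
E
```

```text
pos [ 0.5881 -0.0387  0.0787] yawY -34.90 tilt [ 6.e-04  9.e-04 -1.e+00] q [-0.24  0.29  1.9   0.    0.95  0.37] t 17.45
shift units [ 0.029 -0.001  0.004] turn [-0.1  -0.06  0.  ] F [ 0.34  0.16 -1.07] open 0.553
```

Emit:
drive_tool(series=[[[0.02, 0, 0], [0, 0, 0]], [[0.015, 0, 0], [0, 0, 0]]])

```text
time: 17.65
eef_pos: [0.5881, -0.0386, 0.0769]
tcp_rot: [0.627, 0.327, -0.627, 0.327]
contact_force: [-1.5, 0.4, 3.8]
opening: 0.552
```

Emit:
drive_tool(series=[[[0.015, 0, 0], [0, 0, 0]], [[0.015, 0, 0], [0, 0, 0]]])

```text
time: 17.85
eef_pos: [0.5884, -0.0387, 0.0769]
tcp_rot: [0.627, 0.327, -0.627, 0.327]
contact_force: [-2.2, -0.1, 4.3]
opening: 0.55
```

```bash
python3 - <<'E'
from h import *
a=snap('wrist','w17.png')
plan([.5880,-.0388,.0773],-34.8)
im=a['img'][190:350,230:420,::-1]; cv2.imwrite('pics/g17.png',cv2.convertScaleAbs(cv2.resize(im,None,fx=4,fy=4,interpolation=cv2.INTER_CUBIC),alpha=1.5))
E
```

```text
pos [ 0.5884 -0.0387  0.0769] yawY -34.89 tilt [ 2.e-04  9.e-04 -1.e+00] q [-0.24  0.29  1.9   0.    0.95  0.37] t 17.9
shift units [-0.008 -0.005  0.007] turn [-0.09 -0.05  0.02] F [-2.69  0.26  5.61] open 0.549
```

View pics/g17.png

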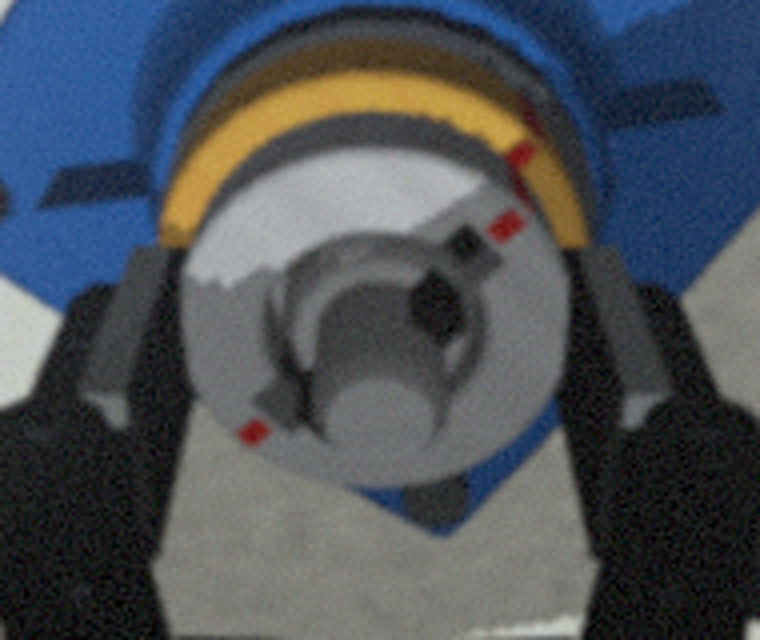

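Emit:
drive_tool(series=[[[-0.01, 0, 0], [0, 0, 0]], [[0, 0, 0], [0, 0, 0]], [[0, 0, 0], [0, 0, 0]]], grip=1)

```text
time: 18.2
eef_pos: [0.589, -0.0388, 0.0772]
tcp_rot: [0.628, 0.327, -0.626, 0.327]
contact_force: [-0.4, 0.1, -1.5]
opening: 0.997
```

Emit:
drive_tool(series=[[[-0.5, 0, 0], [0, 0, 0]], [[-0.7, 0, 0], [0, 0, 0]], [[-0.5, 0, 0], [0, 0, 0]], [[0, 0, 0], [0, 0, 0]]])

```text
time: 18.6
eef_pos: [0.5878, -0.0387, 0.1621]
tcp_rot: [-0.627, -0.328, 0.627, -0.326]
contact_force: [0.9, 0.0, 0.4]
opening: 0.994
```

```bash
python3 - <<'E'
from h import *
a=snap('wrist','w18.png')
z=np.array([np.sin(np.deg2rad(-34.8)),-np.cos(np.deg2rad(-34.8)),0])
t=np.array([.4554,.237,0])+.08*z; t[2]=.14; plan(t,-34.8)
E
```

```text
pos [ 0.5867 -0.0385  0.1601] yawY -34.92 tilt [-0.0045  0.0023 -1.    ] q [-0.24  0.18  1.86  0.    1.11  0.37] t 18.65
shift units [ 0.428 -5.302 -1.416] turn [-0.12  0.04  0.29] F [-0.11  0.26  0.53] open 1.0
```

View pics/w18.png

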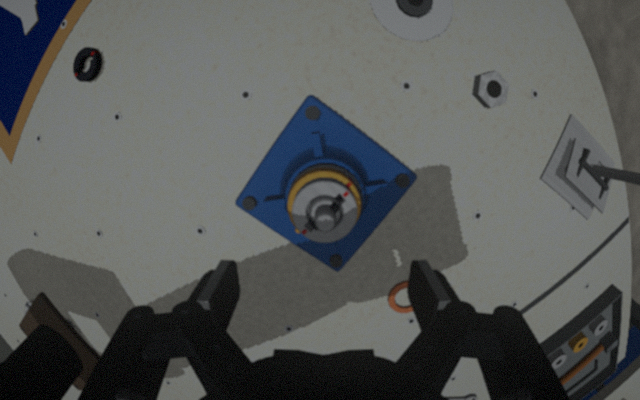

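Emit:
drive_tool(series=[[[0, -0.9, -0.35], [0, 0, 0.3]], [[0, -0.9, -0.35], [0, 0, 0]], [[0, -0.9, -0.35], [0, 0, 0]], [[0, -0.9, -0.35], [0, 0, 0]], [[0, -0.9, -0.35], [0, 0, 0]]])

```text
time: 19.15
eef_pos: [0.4484, 0.1629, 0.152]
tcp_rot: [-0.626, -0.324, 0.632, -0.322]
contact_force: [0.9, 0.7, -0.2]
opening: 0.999
```

```bash
python3 - <<'E'
from h import *
plan([.4326,.204,.14],-34.8)
E
```

```text
pos [0.4484 0.1629 0.152 ] yawY -35.58 tilt [-0.008  -0.0014 -1.    ] q [ 0.14 -0.06  2.13 -0.    1.08  0.76] t 19.15
shift units [ 0.241 -0.734 -0.486] turn [-0.78  0.33  0.33] F [ 0.85  0.71 -0.16] open 0.999
```

Emit:
drive_tool(series=[[[0.1, -0.45, -0.3], [-0.8, 0.3, 0.3]], [[0.1, -0.3, -0.2], [0, 0, 0]], [[0, 0, 0], [0, 0, 0]]])

```text
time: 19.45
eef_pos: [0.4238, 0.2095, 0.1357]
tcp_rot: [-0.622, -0.331, 0.629, -0.329]
contact_force: [0.3, -0.2, 0.7]
opening: 1.002
```

```bash
python3 - <<'E'
from h import *
a=snap('wrist','w19.png')
u,v=proj(a,[.4554,.237,.012],1).astype(int); print(u,v)
cv2.imwrite('pics/f19.png',cv2.convertScaleAbs(cv2.resize(a['img'][v-40:v+40,u-50:u+50,::-1],None,fx=6,fy=6,interpolation=cv2.INTER_CUBIC),alpha=1.5))
plan([.4554,.237,.06],-34.8)
E
```

```text
337 151
pos [0.4243 0.2088 0.1358] yawY -34.39 tilt [-0.0101 -0.0016 -0.9999] q [ 0.24 -0.04  2.15  0.    1.05  0.84] t 19.5
shift units [ 1.51   0.205 -0.828] turn [0.41 0.41 0.43] F [-0.19 -0.11 -0.96] open 1.0
```

View pics/f19.png

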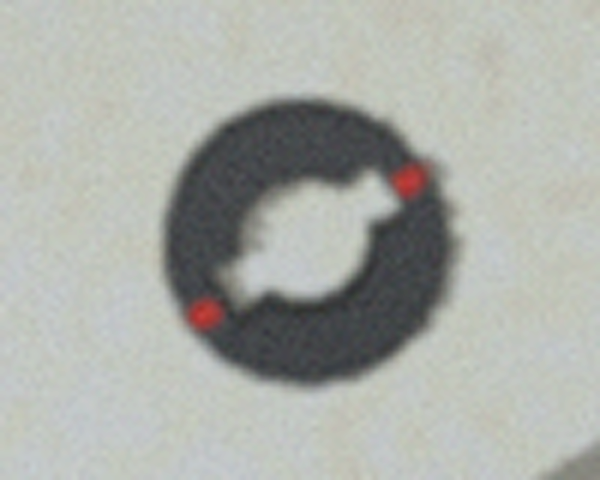

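```bash
python3 - <<'E'
from h import *
a=load('w19.png'); o=np.array([287,111]); p=onz(a,287+409/6,111+181/6,.012,1);q=onz(a,287+206/6,111+315/6,.012,1); d=p-q; c=(p+q)/2
print(c,np.hypot(*d[:2]),np.rad2deg(np.arctan2(d[1],d[0])), onz(a,287+309/6,111+241/6,.012,1))
c[2]=.06; plan(c,-34.8)
E
```

```text
[0.45585046 0.23601217 0.012     ] 0.03386141431602763 -0.010045569196137511 [0.45663195 0.23667397 0.012     ]
pos [0.4243 0.2088 0.1358] yawY -34.39 tilt [-0.0101 -0.0016 -0.9999] q [ 0.24 -0.04  2.15  0.    1.05  0.84] t 19.5
shift units [ 1.51   0.224 -0.816] turn [0.41 0.41 0.43] F [-0.19 -0.11 -0.96] open 1.0
```

Emit:
drive_tool(series=[[[0.3, 0.1, -0.4], [0.4, 0.4, 0.4]], [[0.5, 0.1, -0.3], [0, 0, 0]], [[0.5, 0, -0.1], [0, 0, 0]], [[0, 0, 0], [0, 0, 0]]])

```text
time: 19.9
eef_pos: [0.458, 0.2337, 0.0673]
tcp_rot: [-0.627, -0.326, 0.627, -0.327]
contact_force: [-0.1, -0.1, -0.6]
opening: 1.0
```

```bash
python3 - <<'E'
from h import *
plan([.4560,.2362,.011],-34.8)
E
```

```text
pos [0.458  0.2337 0.0673] yawY -34.97 tilt [ 6.0e-04 -1.3e-03 -1.0e+00] q [ 0.27  0.16  2.09 -0.    0.9   0.89] t 19.9
shift units [ 1.126 -0.063 -0.02 ] turn [-0.17  0.05 -0.07] F [-0.06 -0.13 -0.61] open 1.0
```

Emit:
drive_tool(series=[[[0.3, -0.06, -0.02], [-0.2, 0, 0]], [[0.35, 0, 0], [0, 0, 0]], [[0.3, 0, 0], [0, 0, 0]], [[0, 0, 0], [0, 0, 0]]])

```text
time: 20.3
eef_pos: [0.459, 0.2328, 0.0204]
tcp_rot: [0.627, 0.326, -0.627, 0.327]
contact_force: [-0.9, -0.7, 0.9]
opening: 1.002
```

```bash
python3 - <<'E'
from h import *
plan([.4560,.2362,.011],-34.8)
E
```

```text
pos [0.459  0.2328 0.0204] yawY -35.00 tilt [ 0.0018 -0.0022 -1.    ] q [ 0.27  0.24  2.09 -0.    0.8   0.89] t 20.3
shift units [ 0.187 -0.089 -0.022] turn [-0.2   0.04 -0.16] F [-0.89 -0.73  0.89] open 1.002
```

Emit:
drive_tool(series=[[[0.1, -0.09, -0.02], [-0.2, 0, -0.1]], [[0.06, 0, 0], [0, 0, 0]], [[0, 0, 0], [0, 0, 0]]])

```text
time: 20.6
eef_pos: [0.4579, 0.2356, 0.0147]
tcp_rot: [0.628, 0.326, -0.626, 0.328]
contact_force: [0.0, 0.0, 0.1]
opening: 0.999
```

```bash
python3 - <<'E'
from h import *
plan([.4560,.2362,.011],-34.8)
E
```

```text
pos [0.4579 0.2356 0.0147] yawY -34.88 tilt [ 4.1e-03 -2.0e-04 -1.0e+00] q [ 0.28  0.25  2.1  -0.    0.79  0.89] t 20.6
shift units [ 0.073 -0.037  0.012] turn [-0.08 -0.12 -0.2 ] F [0.03 0.04 0.06] open 0.999
```

Emit:
drive_tool(series=[[[0.06, -0.035, 0.012], [0, -0.1, -0.2]], [[0.03, 0, 0], [0, 0, 0]]])

```text
time: 20.8
eef_pos: [0.457, 0.2365, 0.0113]
tcp_rot: [0.628, 0.327, -0.626, 0.327]
contact_force: [0.2, -0.7, 0.5]
opening: 0.997
```

Emit:
drive_tool(series=[[[0.01, 0, 0], [0, 0, 0]], [[0, 0, 0], [0, 0, 0]], [[0, 0, 0], [0, 0, 0]], [[0, 0, 0], [0, 0, 0]], [[0, 0, 0], [0, 0, 0]]], grip=-1, newtons=35)

```text
time: 21.3
eef_pos: [0.4575, 0.2368, 0.0114]
tcp_rot: [0.628, 0.327, -0.625, 0.328]
contact_force: [0.7, -0.8, -1.6]
opening: 0.446
```

```bash
python3 - <<'E'
from h import *
a=snap('wrist','w20.png')
plan([.4560,.2362,.011],-34.8)
im=a['img'][190:350,230:420,::-1]; cv2.imwrite('pics/g20.png',cv2.convertScaleAbs(cv2.resize(im,None,fx=4,fy=4,interpolation=cv2.INTER_CUBIC),alpha=1.5))
E
```

```text
pos [0.4575 0.2368 0.0114] yawY -34.85 tilt [ 0.0038  0.0014 -1.    ] q [0.28 0.26 2.1  0.   0.78 0.89] t 21.35
shift units [ 0.008 -0.018  0.027] turn [-0.05 -0.19 -0.13] F [-0.3  -0.5   0.95] open 0.449
```

View pics/g20.png

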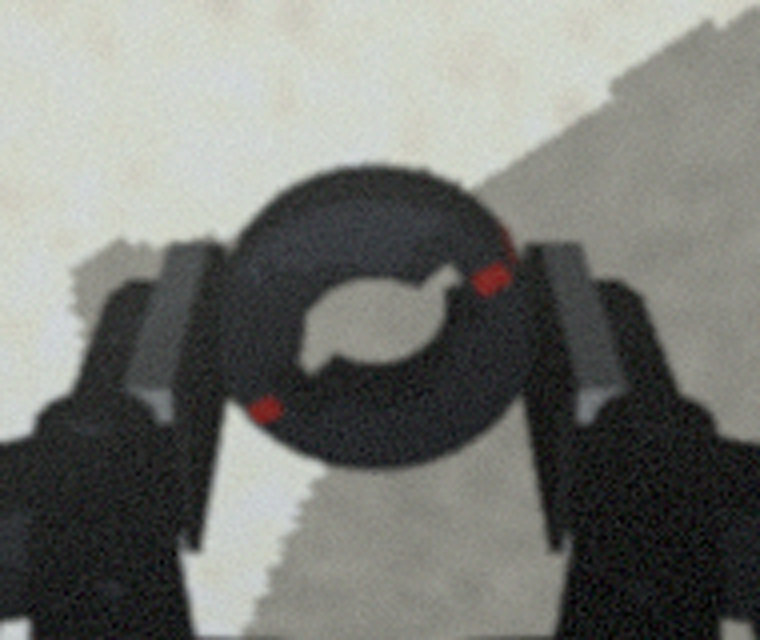

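```bash
python3 - <<'E'
from h import *
a=load('w20.png'); p=onz(a,230+492/4,190+279/4,.012,1);q=onz(a,230+265/4,190+410/4,.012,1); d=p-q; c=(p+q)/2
s=ctrl.get_state(); R=Ro.from_quat(s['tcp_rot']).as_matrix()
print(c,np.hypot(*d[:2]),np.rad2deg(np.arctan2(d[1],d[0])),'in tool mm',1e3*(R.T@(c-s['eef_pos'])))
E
```

```text
[0.45713789 0.23552233 0.012     ] 0.034025658047960795 -0.5223677094318043 in tool mm [-0.60783567  0.41333824  1.27083273]
```

Emit:
drive_tool(series=[[[-0.2, 0, 0], [0, 0, 0]], [[-0.6, 0, 0], [0, 0, 0]], [[-1, 0, 0], [0, 0, 0]], [[-1, 0, 0], [0, 0, 0]], [[-0.5, 0, 0], [0, 0, 0]]])

```text
time: 21.85
eef_pos: [0.4525, 0.2352, 0.1775]
tcp_rot: [-0.623, -0.328, 0.631, -0.326]
contact_force: [0.8, 0.1, -0.2]
opening: 0.447
```

```bash
python3 - <<'E'
from h import *
plan([.588,-.039,.17],-34.8)
E
```

```text
pos [0.4525 0.2352 0.1775] yawY -34.86 tilt [-0.0108 -0.0027 -0.9999] q [ 0.28 -0.01  2.03  0.    1.13  0.89] t 21.85
shift units [0.137 5.359 2.95 ] turn [-0.06  0.48  0.42] F [ 0.79  0.13 -0.17] open 0.447
```

Emit:
drive_tool(series=[[[0, 0.84, 0.46], [0, 0.4, 0.4]], [[0, 0.84, 0.46], [0, 0, 0]], [[0, 0.84, 0.46], [0, 0, 0]], [[0, 0.84, 0.46], [0, 0, 0]], [[0, 0.84, 0.46], [0, 0, 0]]])

```text
time: 22.35
eef_pos: [0.5641, 0.0211, 0.19]
tcp_rot: [0.631, 0.33, -0.619, 0.333]
contact_force: [1.1, 1.5, -0.4]
opening: 0.446
```

```bash
python3 - <<'E'
from h import *
plan([.5895,-.0374,.15],-25.5)
E
```

```text
pos [0.5641 0.0211 0.19  ] yawY -34.11 tilt [ 0.0175  0.0034 -0.9998] q [-0.14  0.08  1.91  0.01  1.13  0.45] t 22.35
shift units [0.804 1.066 0.694] turn [-8.61 -0.67 -0.77] F [ 1.05  1.46 -0.39] open 0.446
```

Emit:
drive_tool(series=[[[0.1, 0.5, 0.3], [0, -0.7, -0.8]], [[0.1, 0.5, 0.3], [0, 0, 0]], [[0.1, 0, 0], [-8.3, 0, 0]], [[0.1, 0, 0], [0, 0, 0]]])

```text
time: 22.75
eef_pos: [0.5921, -0.0413, 0.1731]
tcp_rot: [0.601, 0.373, -0.599, 0.375]
contact_force: [-0.2, 0.9, -0.1]
opening: 0.448
```

```bash
python3 - <<'E'
from h import *
plan([.5895,-.0374,.125],-25.5)
E
```

```text
pos [ 0.5921 -0.0413  0.1731] yawY -26.10 tilt [ 0.0036 -0.0012 -1.    ] q [-0.24  0.17  1.84 -0.    1.12  0.22] t 22.75
shift units [ 0.962 -0.084 -0.047] turn [-0.6  -0.03 -0.22] F [-0.22  0.89 -0.1 ] open 0.448
```

Emit:
drive_tool(series=[[[0.3, -0.08, -0.05], [-0.6, 0, -0.2]], [[0.4, 0, 0], [0, 0, 0]], [[0.2, 0, 0], [0, 0, 0]], [[0, 0, 0], [0, 0, 0]]])

```text
time: 23.15
eef_pos: [0.5873, -0.0345, 0.1246]
tcp_rot: [-0.598, -0.377, 0.599, -0.375]
contact_force: [0.3, 0.9, -0.1]
opening: 0.446
```

```bash
python3 - <<'E'
from h import *
a=snap('wrist','w21.png')
plan([.5895,-.0374,.112],-25.5)
im=a['img'][190:350,230:420,::-1]; cv2.imwrite('pics/g21.png',cv2.convertScaleAbs(cv2.resize(im,None,fx=4,fy=4,interpolation=cv2.INTER_CUBIC),alpha=1.5))
E
```

```text
pos [ 0.5876 -0.0346  0.1252] yawY -25.76 tilt [-0.0018  0.0015 -1.    ] q [-0.23  0.22  1.88  0.    1.04  0.22] t 23.2
shift units [0.264 0.06  0.034] turn [-0.26 -0.03  0.13] F [ 0.08  1.11 -1.75] open 0.447
```

View pics/g21.png

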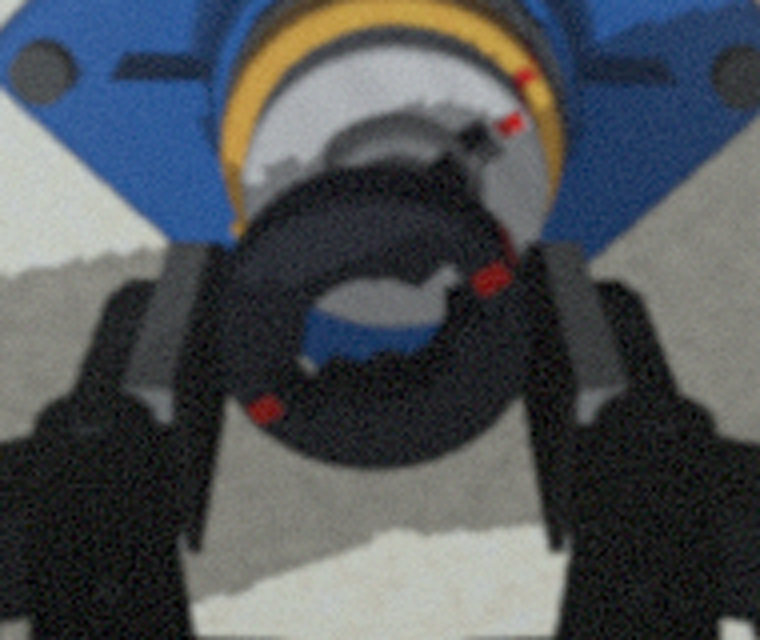

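Emit:
drive_tool(series=[[[0.08, 0.06, 0.034], [-0.2, 0, 0.1]], [[0.1, 0, 0], [0, 0, 0]], [[0.03, 0, 0], [0, 0, 0]], [[0, 0, 0], [0, 0, 0]]])

```text
time: 23.6
eef_pos: [0.591, -0.037, 0.1161]
tcp_rot: [0.599, 0.376, -0.597, 0.378]
contact_force: [0.1, 0.2, 0.1]
opening: 0.446
```

```bash
python3 - <<'E'
from h import *
a=snap('wrist','w22.png')
plan([.5895,-.0374,.110],-25.5)
im=a['img'][190:350,230:420,::-1]; cv2.imwrite('pics/g22.png',cv2.convertScaleAbs(cv2.resize(im,None,fx=4,fy=4,interpolation=cv2.INTER_CUBIC),alpha=2.2))
E
```

```text
pos [ 0.591  -0.0371  0.1163] yawY -25.53 tilt [ 3.8e-03 -3.0e-04 -1.0e+00] q [-0.23  0.24  1.88  0.    1.02  0.21] t 23.65
shift units [ 0.126 -0.025  0.019] turn [-0.03 -0.08 -0.21] F [-0.27 -0.1  -0.55] open 0.451
```

View pics/g22.png

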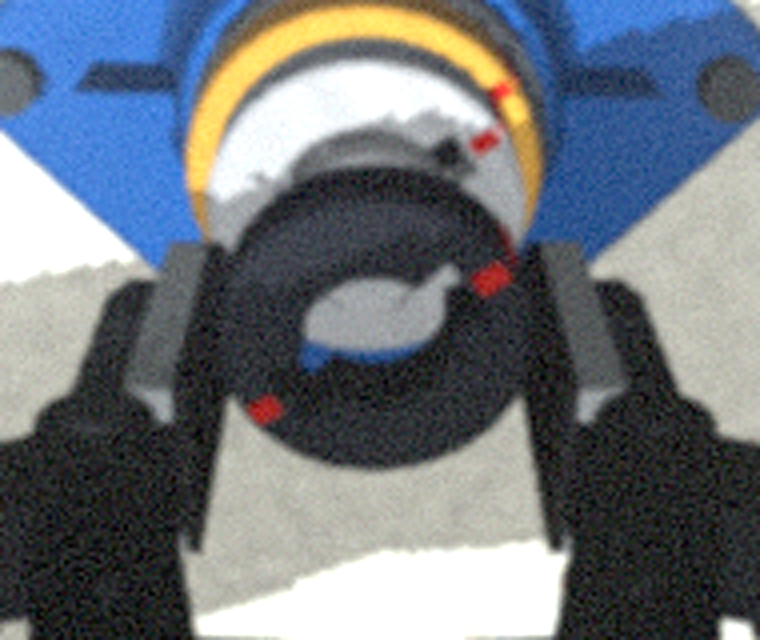

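```bash
python3 - <<'E'
from h import *
a=load('w22.png')
for X in ([.589,-.0385,.096],[.589,-.0385,.078]): print((proj(a,X,1)-[230,190])*4)
# middle ring mark/large ring mid centre via outer circle: use marks of middle and known key line
p=onz(a,230+485/4,190+141/4,.078,1); print('mid mark',p, 'pred', [.589+.0218*np.cos(np.deg2rad(9.1)),-.0385+.0218*np.sin(np.deg2rad(9.1))])
p=onz(a,230+501/4,190+92/4,.064,1); print('lg mark',p, 'pred', [.589+.0267*np.cos(np.deg2rad(9.1)),-.0385+.0267*np.sin(np.deg2rad(9.1))])
E
```

```text
[363.85290448 274.5033156 ]
[364.23544927 218.38746353]
mid mark [ 0.61068836 -0.03480166  0.078     ] pred [np.float64(0.6105256209871699), np.float64(-0.03505215413385226)]
lg mark [ 0.6151863  -0.03399513  0.064     ] pred [np.float64(0.6153639486402493), np.float64(-0.03427717960430529)]
```

Emit:
drive_tool(series=[[[0.03, -0.03, 0.018], [0, 0, -0.2]], [[0.03, 0, 0], [0, 0, 0]], [[0.03, 0, 0], [0, 0, 0]]])

```text
time: 23.95
eef_pos: [0.5898, -0.0375, 0.1125]
tcp_rot: [0.599, 0.377, -0.597, 0.377]
contact_force: [0.4, -0.0, -1.7]
opening: 0.449
```

```bash
python3 - <<'E'
from h import *
a=snap('wrist','w23.png')
plan([.5895,-.0373,.105],-25.5)
im=a['img'][190:350,230:420,::-1]; cv2.imwrite('pics/g23.png',cv2.convertScaleAbs(cv2.resize(im,None,fx=4,fy=4,interpolation=cv2.INTER_CUBIC),alpha=2.2))
for X in ([.589,-.0383,.096],[.589,-.0383,.078]): print((proj(a,X,1)-[230,190])*4)
E
```

```text
pos [ 0.5895 -0.0375  0.1121] yawY -25.55 tilt [ 0.0016  0.001  -1.    ] q [-0.24  0.24  1.88  0.    1.01  0.21] t 24.0
shift units [ 0.143 -0.002 -0.003] turn [-0.05 -0.09 -0.06] F [-0.23 -0.85 -1.34] open 0.448
[369.81102027 280.10152182]
[369.88283265 222.42040215]
```

View pics/g23.png

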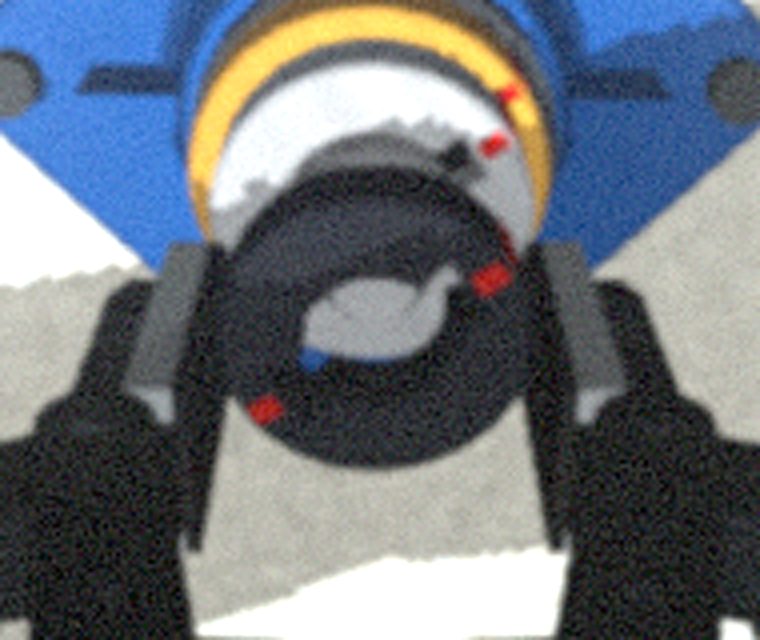

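Emit:
drive_tool(series=[[[0.03, -0.012, 0], [0, 0, 0]], [[0.03, 0, 0], [0, 0, 0]], [[0.03, 0, 0], [0, 0, 0]]])

```text
time: 24.3
eef_pos: [0.5891, -0.0372, 0.1075]
tcp_rot: [0.599, 0.377, -0.597, 0.377]
contact_force: [0.8, -0.3, -0.6]
opening: 0.441
```

```bash
python3 - <<'E'
from h import *
a=snap('wrist','w24.png')
plan([.589,-.0371,.105],-25.5)
im=a['img'][190:350,230:420,::-1]; cv2.imwrite('pics/g24.png',cv2.convertScaleAbs(cv2.resize(im,None,fx=4,fy=4,interpolation=cv2.INTER_CUBIC),alpha=2.6))
for X in ([.589,-.0383,.096],[.589,-.0383,.078]): print((proj(a,X,1)-[230,190])*4)
E
```

```text
pos [ 0.5888 -0.0372  0.1071] yawY -25.55 tilt [ 0.0014  0.0011 -1.    ] q [-0.24  0.25  1.89  0.    1.    0.21] t 24.35
shift units [ 0.042  0.003 -0.002] turn [-0.05 -0.09 -0.04] F [-0.87  0.18 -0.8 ] open 0.448
[375.67770969 298.05393692]
[375.2599133  237.33665368]
```

View pics/g24.png

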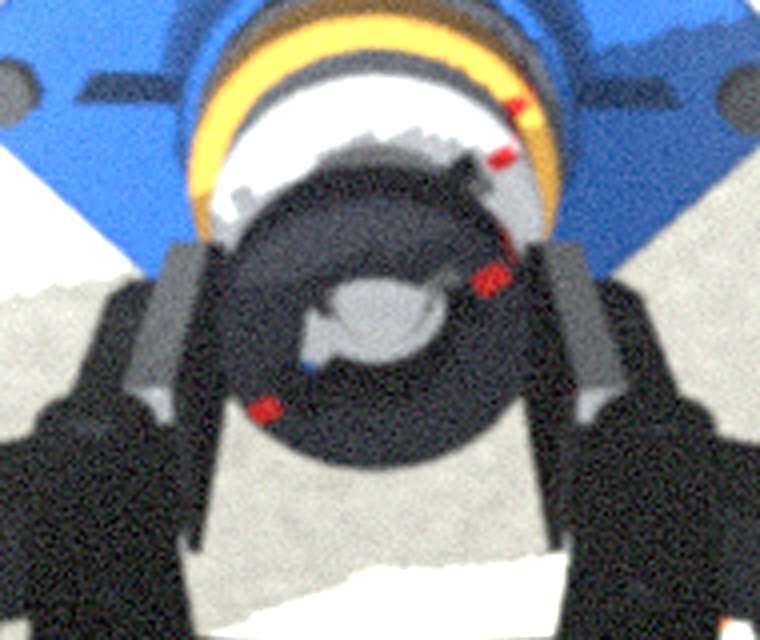

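Emit:
drive_tool(series=[[[0.03, 0, 0], [0, 0, 0]], [[0.03, 0, 0], [0, 0, 0]]])

```text
time: 24.55
eef_pos: [0.5889, -0.0372, 0.104]
tcp_rot: [0.599, 0.377, -0.597, 0.377]
contact_force: [0.2, -0.4, -1.0]
opening: 0.444
```

Emit:
drive_tool(series=[[[0.025, 0, 0], [0, 0, 0]], [[0.025, 0, 0], [0, 0, 0]]])

```text
time: 24.75
eef_pos: [0.5889, -0.0371, 0.1011]
tcp_rot: [0.599, 0.377, -0.598, 0.377]
contact_force: [0.7, -0.8, 0.1]
opening: 0.446
```

```bash
python3 - <<'E'
from h import *
a=snap('wrist','w25.png')
plan([.589,-.0371,.0894],-25.5)
im=a['img'][190:350,230:420,::-1]; cv2.imwrite('pics/g25.png',cv2.convertScaleAbs(cv2.resize(im,None,fx=4,fy=4,interpolation=cv2.INTER_CUBIC),alpha=2.6))
E
```

```text
pos [ 0.5887 -0.0371  0.1009] yawY -25.55 tilt [ 0.001   0.0012 -1.    ] q [-0.24  0.26  1.89  0.    0.99  0.21] t 24.8
shift units [ 0.229  0.005 -0.002] turn [-0.05 -0.09 -0.02] F [-0.57 -0.53 -0.74] open 0.446
```

View pics/g25.png

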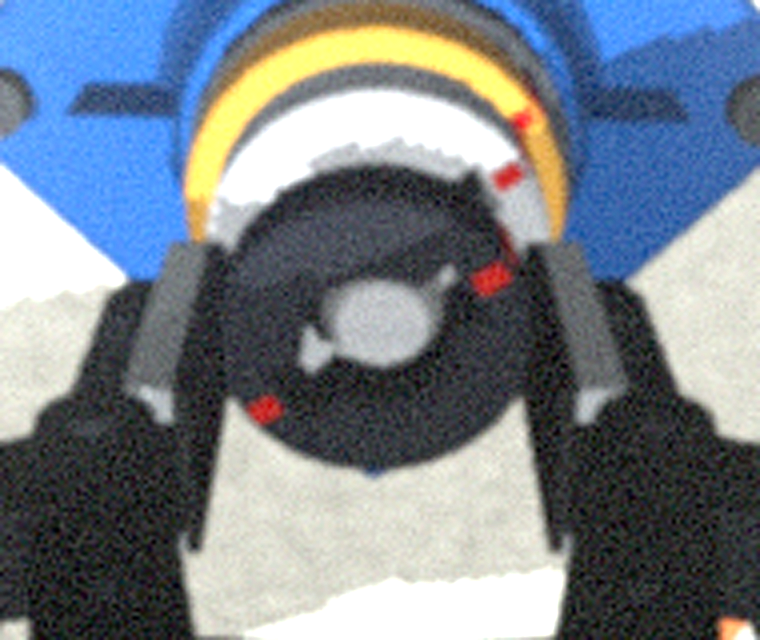

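Emit:
drive_tool(series=[[[0.025, 0.006, 0], [0, 0, 0]], [[0.025, 0, 0], [0, 0, 0]]])

```text
time: 25.0
eef_pos: [0.5892, -0.0373, 0.0984]
tcp_rot: [0.599, 0.377, -0.598, 0.377]
contact_force: [0.1, 0.6, -1.3]
opening: 0.453
```

Emit:
drive_tool(series=[[[0.02, 0, 0], [0, 0, 0]], [[0.02, 0, 0], [0, 0, 0]]])

```text
time: 25.2
eef_pos: [0.5892, -0.0373, 0.0961]
tcp_rot: [0.599, 0.377, -0.598, 0.377]
contact_force: [0.0, -0.1, -0.6]
opening: 0.449
```

```bash
python3 - <<'E'
from h import *
plan([.589,-.0371,.0894],-25.5)
E
```

```text
pos [ 0.5892 -0.0373  0.0961] yawY -25.54 tilt [ 0.0013  0.0011 -1.    ] q [-0.24  0.26  1.89  0.    0.98  0.21] t 25.2
shift units [ 0.135 -0.004 -0.001] turn [-0.04 -0.09 -0.04] F [ 0.03 -0.15 -0.6 ] open 0.449
```

Past the key ends with no contact, so I'll keep going down.

Emit:
drive_tool(series=[[[0.025, 0, 0], [0, 0, 0]], [[0.025, 0, 0], [0, 0, 0]]])

```text
time: 25.4
eef_pos: [0.5892, -0.0373, 0.0935]
tcp_rot: [0.599, 0.377, -0.598, 0.377]
contact_force: [0.2, -0.2, -0.8]
opening: 0.445
```

Emit:
drive_tool(series=[[[0.025, 0, 0], [0, 0, 0]], [[0.02, 0, 0], [0, 0, 0]]])

```text
time: 25.6
eef_pos: [0.5892, -0.0373, 0.091]
tcp_rot: [0.599, 0.377, -0.598, 0.377]
contact_force: [-0.1, 0.5, -0.4]
opening: 0.443
```

Emit:
drive_tool(series=[[[0.02, 0, 0], [0, 0, 0]], [[0.015, 0, 0], [0, 0, 0]]])

```text
time: 25.8
eef_pos: [0.5892, -0.0373, 0.0894]
tcp_rot: [0.599, 0.377, -0.598, 0.377]
contact_force: [-1.7, 0.1, 3.6]
opening: 0.448
```

```bash
python3 - <<'E'
from h import *
plan([.589,-.0371,.0894],-25.5)
E
```

```text
pos [ 0.5892 -0.0373  0.0894] yawY -25.54 tilt [ 0.0011  0.0011 -1.    ] q [-0.24  0.27  1.89  0.    0.97  0.21] t 25.8
shift units [-0.001 -0.005 -0.002] turn [-0.04 -0.09 -0.03] F [-1.72  0.05  3.6 ] open 0.448
```

Contact came exactly at the predicted home height, 0.0894 m. I'll press once more, gently, then look.

Emit:
drive_tool(series=[[[0.015, 0, 0], [0, 0, 0]], [[0.01, 0, 0], [0, 0, 0]]])

```text
time: 26.0
eef_pos: [0.5894, -0.0373, 0.0894]
tcp_rot: [0.599, 0.377, -0.598, 0.377]
contact_force: [-0.8, 0.9, 2.6]
opening: 0.448
```

```bash
python3 - <<'E'
from h import *
a=snap('wrist','w26.png')
plan([.589,-.0371,.0894],-25.5)
im=a['img'][190:350,230:420,::-1]; cv2.imwrite('pics/g26.png',cv2.convertScaleAbs(cv2.resize(im,None,fx=4,fy=4,interpolation=cv2.INTER_CUBIC),alpha=2.6))
E
```

```text
pos [ 0.5895 -0.0373  0.0894] yawY -25.53 tilt [ 0.001  0.001 -1.   ] q [-0.24  0.27  1.89  0.    0.97  0.21] t 26.05
shift units [-0.001 -0.01  -0.   ] turn [-0.03 -0.08 -0.03] F [-0.99  0.03  2.92] open 0.444
```

View pics/g26.png

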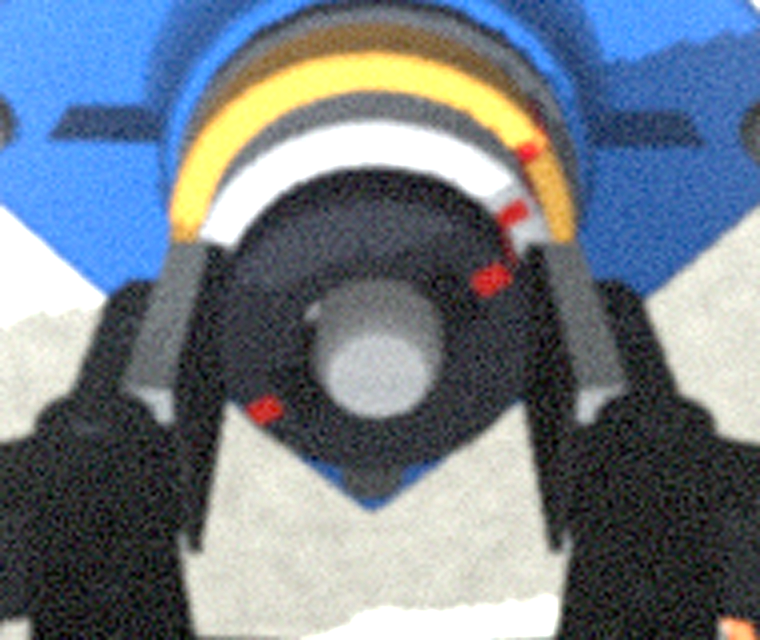

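Seated, so release, retract and check.

Emit:
drive_tool(series=[[[-0.01, 0, 0], [0, 0, 0]], [[0, 0, 0], [0, 0, 0]], [[0, 0, 0], [0, 0, 0]], [[0, 0, 0], [0, 0, 0]]], grip=1)

```text
time: 26.45
eef_pos: [0.5898, -0.0374, 0.0892]
tcp_rot: [0.599, 0.377, -0.597, 0.377]
contact_force: [-1.6, 0.9, -0.0]
opening: 0.998
```

Emit:
drive_tool(series=[[[-0.4, 0, 0], [0, 0, 0]], [[-0.6, 0, 0], [0, 0, 0]], [[-0.6, 0, 0], [0, 0, 0]], [[0, 0, 0], [0, 0, 0]], [[0, 0, 0], [0, 0, 0]]])

```text
time: 26.95
eef_pos: [0.5882, -0.0372, 0.1689]
tcp_rot: [-0.598, -0.378, 0.598, -0.376]
contact_force: [-0.3, 0.1, -0.1]
opening: 1.0
```

```bash
python3 - <<'E'
from h import *
a=snap('wrist','w27.png'); plan([.589,-.0371,.0894],-25.5)
u,v=proj(a,[.589,-.0383,.07],1).astype(int); print(u,v)
im=a['img'][v-60:v+60,u-60:u+60,::-1]; i1=cv2.convertScaleAbs(cv2.resize(im,None,fx=3,fy=3,interpolation=cv2.INTER_CUBIC),alpha=2.2)
b=snap('side','i27.png'); u,v=proj(b,[.589,-.0383,.07]).astype(int)
i2=cv2.resize(b['img'][v-30:v+30,u-30:u+30,::-1],(360,360),interpolation=cv2.INTER_CUBIC)
cv2.imwrite('pics/g27.png',np.hstack([i1,i2])); snap('scene','s27.png')
E
```

```text
pos [ 0.5886 -0.0373  0.1692] yawY -25.56 tilt [-0.001   0.0018 -1.    ] q [-0.24  0.17  1.85  0.    1.12  0.21] t 27.0
shift units [ 1.595  0.008 -0.005] turn [-0.06 -0.07  0.1 ] F [ 0.35 -0.31 -0.14] open 1.003
324 209
```

View pics/g27.png

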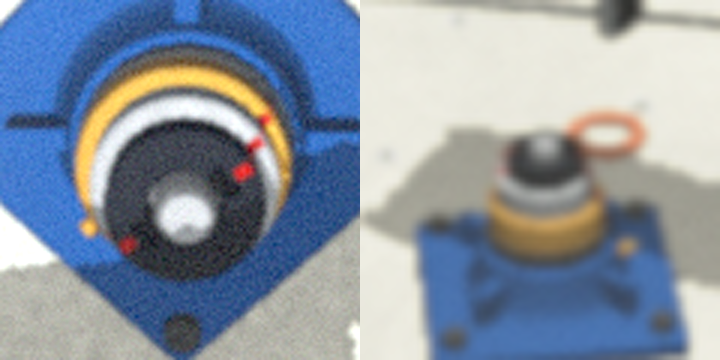

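View pics/s27.png

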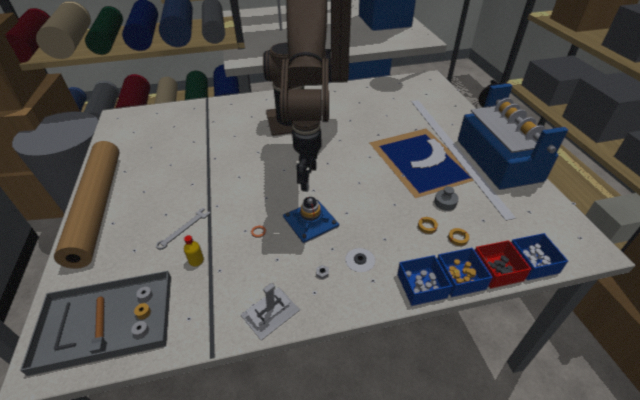

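All three spacers are stacked flat with their red marks in line along the keys. Everything else sits where it was: shim at (259,231), spanner at (183,228), bottle at (193,252), nut at (322,272), knife at (360,260).

```bash
python3 -c "
from plant import ctrl
print(ctrl.sign_off())"
```

```text
the job is handed in; nothing more can be done
None
```

All three spacers are on the spindle in order (brass, steel, black), and I handed the job in at about 27 s of the 72 s allowed. The hand-in reports no verdict, so whether it passed is not confirmed.

- **Seating:** each spacer went over the keys on the first try and stopped within 0.5 mm of its home height. The tool heights at contact were 65.1, 76.9 and 89.4 mm, against 65.2, 77.3 and 89.4 mm predicted.
- **Final look:** the wrist and side pictures show the stack flat and concentric, with the red marks lined up along the keys. The gripper is clear of the stack.
- **Other things:** in the scene picture they stand at the same pixels as at the start. I checked this by eye and did not measure it.
- **Force on the bearings:** one thing went wrong. While I turned the brass spacer above the spindle, the arm sank and the ring touched the spindle tip. The readings at the ends of those two moves were about 17 N and then 6 N. Force is only reported at the end of each move, so a higher peak in between cannot be ruled out. I lifted off, re-measured and carried on. Seating itself read at most about 8 N at the wrist, well under the 40 N limit.

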